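Put the microscopy things back in their rests

TASK

Tidy the microscope bench: put the lidded round jar, the microscope objective, the square staining jar and the slide box each back into the low white rest whose shape and size match it. Keep each one upright all the time, and leave it standing flat inside the rim of its rest.

Things in the scene. Friction and masses are not known exactly. Their poses are not given: they have to be found in the camera images.
- jar: Round white plastic jar with a grey screw lid, standing loose on the bench. 80 mm high; body diameter 56 mm up to 52 mm above its underside, then a shoulder to 44 mm at 60 mm, then the lid, 47 mm in diameter, from 60 to 80 mm. About 160 g. Origin: centre of its underside; z up. Belongs in jar_rest.
- objective: Microscope objective, a small round steel barrel with a dark grip ring, standing loose on the bench, lens end up. 52 mm high; diameter 28 mm up to 38 mm above its underside, then tapering to 20 mm at 44 mm and to a 12 mm lens tip at the top. About 150 g. Origin: centre of its underside; z up. Belongs in objective_rest.
- stain_jar: Square staining jar of frosted pale grey-green glass with a flat glass lid and small round knob, standing loose on the bench. 46 x 46 mm, 78 mm high with the knob; the straight sides go up to 62 mm, the 44 mm lid up to 72 mm. About 200 g. Origin: centre of its underside; x and y along its sides, z up. Belongs in stain_rest.
- slide_box: Closed black slide box with a white label on top, lying flat and loose on the bench. 92 mm long (its x), 42 mm wide (its y), 40 mm high; the small clasp on one long side is only for show and can be ignored. About 150 g. Origin: centre of its underside; z up. Belongs in slide_rest.
- jar_rest: Fixed low white plastic rest, 7 mm high over all. The larger round one: inside diameter 72 mm, outside 80 mm. Its floor is 2 mm above the bench; the rim round it is 4 mm thick and rises 5 mm above that floor. Origin: centre of its underside, on the bench; z up. 
- objective_rest: Fixed low white plastic rest, 7 mm high over all. The smaller round one: inside diameter 44 mm, outside 52 mm. Its floor is 2 mm above the bench; the rim round it is 4 mm thick and rises 5 mm above that floor. Origin: centre of its underside, on the bench; z up. 
- stain_rest: Fixed low white plastic rest, 7 mm high over all. The square one: inside 62 x 62 mm, outside 70 x 70 mm. Its floor is 2 mm above the bench; the rim round it is 4 mm thick and rises 5 mm above that floor. Origin: centre of its underside, on the bench; z up. x and y along its sides.
- slide_rest: Fixed low white plastic rest, 7 mm high over all. The oblong one: inside 108 x 58 mm, outside 116 x 66 mm. Its floor is 2 mm above the bench; the rim round it is 4 mm thick and rises 5 mm above that floor. Origin: centre of its underside, on the bench; z up. x along its long side, y along its short side.
There are look-alikes about, which are no part of the job. Leave any pink or red look-alike of the slide_box alone.

How it is judged:
By the outcome, as a careful person would: the job done as asked, in the order asked, and still so for the second after the job is handed in, with the robot touching nothing.
It also fails if it takes over 102 s, if anything falls off the work surface, if the arm or the gripper's body presses on something with over 40 N, if the wrist force passes 120 N, or if a joint passes its speed limit or range.

ROBOT

A 7-joint arm with a two-finger parallel gripper is mounted at the origin on the work surface. World frame = base frame: x ahead of the robot, y to its left, z up, the work surface at z = 0. Lengths are in m, angles in rad, forces in N, time in s.
With the tool pointing down it reaches from about 0.425 to 0.925 m from the base axis. Payload 6.8 kg.
Tool frame: the origin (TCP) lies midway between the tips of the shut fingers; the grasp point (between the pads) lies 19 mm behind it (ctrl.grip_depth is the distance from the TCP to the grasp point, in m); z points along the fingers, x is the direction in which the jaws open and shut, and the axes are right-handed (so a half turn about z gives the same grasp; the last joint's range is limited). The gripper opens to 88 mm and grips with 3 to 60 N. Pads are 20 mm wide; open, the fingers measure 115 mm over their backs; the gripper's body (75 mm by 178 mm) begins 61 mm behind the grasp point.
Start: joints at [-1.221, 0.477, 0.022, 1.555, -0.011, 1.109, -0.083], TCP at [0.298, 0.606, 0.223] pointing down, gripper open.
Joint ranges: [-2.96, 2.96], [-0.34, 2.1], [-1.41, 1.46], [0.24, 2.44], [-1.37, 4.51], [0.17, 1.92], [-2.96, 2.96]. Speed limits (rad/s): [2.39, 2.39, 3.14, 3.14, 3.14, 3.14, 3.14].

INTERFACE

Orientations are given as a unit quaternion [x, y, z, w].
In Python, from plant import ctrl, optics gives the robot as it stands.
- The arm moves only by the tool servo_tool, never from a script. Its argument "commands" is text: rows parted by semicolons, each of 6 numbers parted by spaces: the shift along the tool's x, y, z in mm, then the turn, a rotation vector about the tool's x, y, z in degrees. In form: dx dy dz rx ry rz; .... A call has 1 to 5 rows; each row shifts and turns the pose as measured when the row begins, along the tool's axes as they then stand; what a row does not reach is not made up. A row lasts 1/10 s, in which the tool goes at most 50 mm and 8.59 degrees, less where a joint would pass 70% of its speed; a pose out of reach is approached as far as the arm can. A call is refused whole if a number of a shift passes 50 or a number of a turn 8.59, either way. A call with a gripper value outside its range is refused whole. "gripper" is the finger opening in mm, from 0 to 87.8, set as the call begins (left out, the last holds). The fingers move at their own pace and stop on an object; "grip_force" is the grip in N (left out, the last holds). Time passes only in rows, so rows that do not move let the fingers close. It gives the time, the measured TCP pose, the force and the opening at its end, in the units of the state.
- ctrl.sense(): the state, without advancing time (a new reading comes with each control period).
- optics.grab_frame(name): name is "side" or "top"; returns a dict with "img" (480x640x3 uint8, red, green, blue), "mtx" (3x3 intrinsics, pixels), "cam_to_world" (4x4, takes a point from camera to world coordinates). Camera axes: x right, y down, z forward; pixel columns grow to the right and rows downward; lengths in m; the calibration is good to about 2 mm. A picture is of the moment at which its call begins. There is no depth.
- ctrl.sign_off(): hands the job in, once; it reports no verdict.
The state is a dict: "time": time; "joint_positions": joint angles; "joint_velocities": joint speeds; "tau": joint torques, N m; "tool_pos": TCP position; "orientation": TCP orientation; "contact_force": force on the tool from outside, world axes, zero at the start; "torque": the same for the moment, N m; "opening": finger opening in m.
Only numpy, scipy, OpenCV 4.12 (cv2) and the standard library are available. Lean on these libraries where they do the work, as an engineer would, in place of code of your own. Each camera call takes 0.05 s, during which the arm holds its last target.

## Working session

There is one attempt and no reset: what is moved stays moved. The work goes in short steps, Python scripts to look and compute and a tool call to move; the robot and the scene stay as the last step left them, time stands still between calls to the robot, and variables do not carry over. Pictures are saved under pics/ and viewed, and the job is handed in when it is done.

Besides the shell and the picture viewer there is one more tool, called after "Emit:" by a JSON object that holds its "api" and its "payload", one argument or row to a line. servo_tool: Moves the arm, as the interface text tells. Its arguments: {"type":"object","properties":{"commands":{"type":"string"},"gripper":{"type":"number"},"grip_force":{"type":"number"}},"required":["commands"]}

```bash
ls; mkdir -p pics; cat > h.py <<'E'
import sys
sys.path.insert(0,'.')
import numpy as np, cv2
from plant import ctrl, optics
def grab(n,fn=None):
    f=optics.grab_frame(n)
    if fn: cv2.imwrite('pics/'+fn,f['img'][:,:,::-1])
    return f
E
python3 - <<'E'
from h import *
s=ctrl.sense();print({k:np.round(v,3).tolist() for k,v in s.items()})
for n in('top','side'):
    f=grab(n,n+'0.png');print(n,f['mtx'].round(1).tolist(),f['cam_to_world'].round(4).tolist())
    np.savez(n+'0.npz',**f)
E
```

```text
pics
{'time': 0.0, 'joint_positions': [-1.221, 0.478, 0.022, 1.556, -0.011, 1.109, -0.083], 'joint_velocities': [0.0, -0.001, 0.001, 0.001, -0.002, -0.001, -0.001], 'tau': [0.001, -58.285, 1.535, -27.261, -0.054, 0.017, 0.0], 'tool_pos': [0.298, 0.605, 0.222], 'orientation': [0.849, 0.528, -0.001, 0.001], 'contact_force': [-0.652, 0.321, -0.618], 'torque': [0.007, 0.013, -0.015], 'opening': 0.088}
top [[600.5, 0.0, 323.3], [0.0, 600.5, 239.0], [0.0, 0.0, 1.0]] [[-0.0087, -0.9958, 0.0909, 0.3269], [-1.0, 0.0083, -0.0045, -0.0149], [0.0037, -0.0909, -0.9958, 1.4805], [0.0, 0.0, 0.0, 1.0]]
side [[551.5, 0.0, 325.1], [0.0, 551.5, 234.8], [0.0, 0.0, 1.0]] [[0.9504, -0.154, 0.2704, 0.1494], [-0.3103, -0.5353, 0.7856, -0.8826], [0.0238, -0.8305, -0.5565, 0.6496], [0.0, 0.0, 0.0, 1.0]]
```

View pics/top0.png

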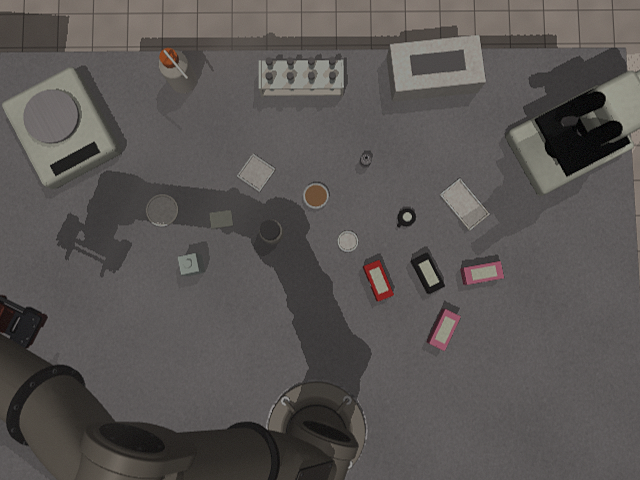

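View pics/side0.png

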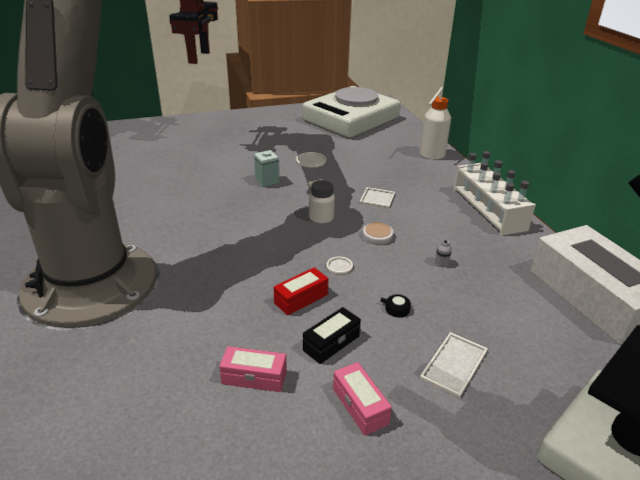

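```bash
python3 - <<'E'
from h import *
t=cv2.imread('pics/top0.png');s=cv2.imread('pics/side0.png')
a=t[130:360,130:510]; cv2.imwrite('pics/tz.png',cv2.convertScaleAbs(cv2.resize(a,None,fx=2.1,fy=2.1,interpolation=cv2.INTER_CUBIC),alpha=1.6))
a=s[140:440,210:510]; cv2.imwrite('pics/sz.png',cv2.convertScaleAbs(cv2.resize(a,None,fx=2,fy=2,interpolation=cv2.INTER_CUBIC),alpha=1.4))
E
```

```text
(no output)
```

View pics/tz.png

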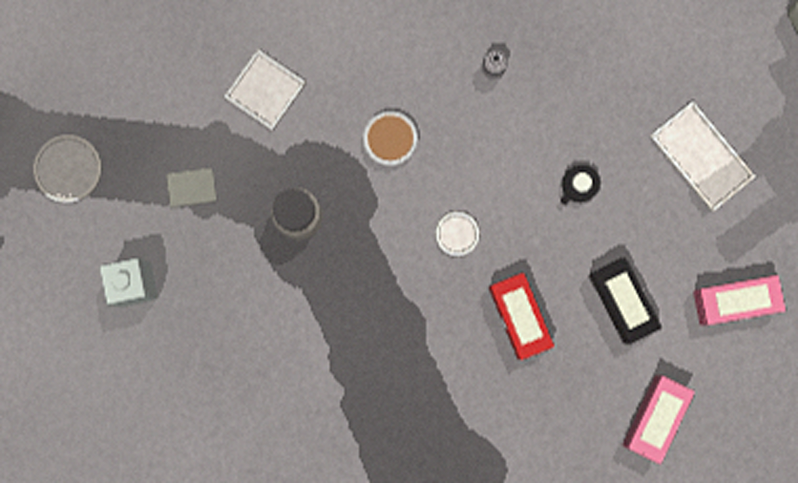

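View pics/sz.png

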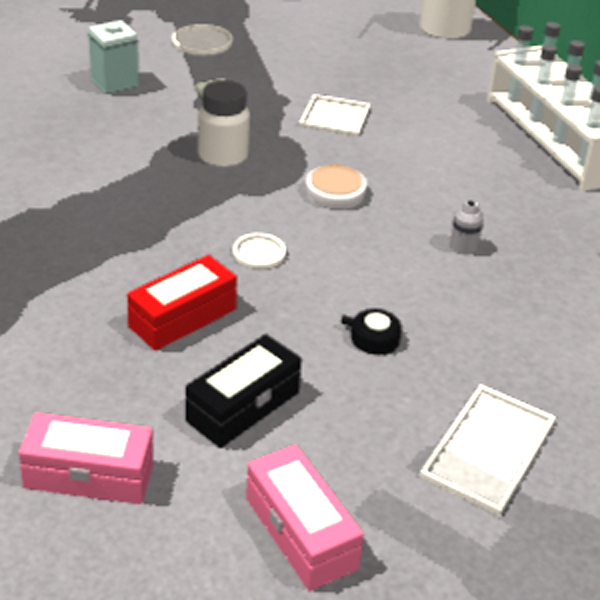

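```bash
cat >> h.py <<'E'
def unproj(f,uv,z):
    uv=np.atleast_2d(np.asarray(uv,float)); M=f['cam_to_world']
    d=np.c_[uv,np.ones(len(uv))]@np.linalg.inv(f['mtx']).T@M[:3,:3].T
    o=M[:3,3]; return o+d*((z-o[2])/d[:,2])[:,None]
def proj(f,p):
    p=np.atleast_2d(p);M=np.linalg.inv(f['cam_to_world']);q=(p@M[:3,:3].T+M[:3,3])@f['mtx'].T
    return q[:,:2]/q[:,2:]
E
cat > m.py <<'E'
from h import *
f=dict(np.load('top0.npz')); img=f['img']; g=cv2.cvtColor(img,cv2.COLOR_RGB2GRAY).astype(float)
g=cv2.GaussianBlur(g.astype(np.uint8),(0,0),0.6)
def seg(name,c,r,z,fn):
    u,v=c; k=4
    sub=cv2.resize(img[v-r:v+r,u-r:u+r],None,fx=k,fy=k,interpolation=cv2.INTER_CUBIC)
    m=fn(sub.astype(int)).astype(np.uint8)
    n,l,st,ce=cv2.connectedComponentsWithStats(m)
    i=1+np.argmax(st[1:,4]); cs,_=cv2.findContours((l==i).astype(np.uint8),cv2.RETR_EXTERNAL,cv2.CHAIN_APPROX_NONE)
    P=max(cs,key=len)[:,0,:].astype(float); uv=(P+.5)/k-.5+[u-r,v-r]
    W=unproj(f,uv,z)[:,:2].astype(np.float32)*1000
    (cx,cy),(w,h),a=cv2.minAreaRect(W); (ex,ey),er=cv2.minEnclosingCircle(W)
    print(name,'rect c',round(cx,1),round(cy,1),'wh',round(w,1),round(h,1),'ang',round(a,1),'circ',round(ex,1),round(ey,1),'d',round(2*er,1), 'R',round(np.hypot(cx,cy)))
    cv2.drawContours(sub,[P.astype(int)],-1,(0,255,0),1); return cv2.resize(sub,(200,200))
mn=lambda s:s.min(2); mx=lambda s:s.max(2)
T=[seg('jar_lid',(270,231),18,.08,lambda s:mx(s)<56),
seg('jar_rest',(161,210),24,.007,lambda s:mn(s)>82),
seg('obj',(366,158),14,.045,lambda s:(mx(s)-0<75)|(mn(s)>140)),
seg('obj_rest',(347,241),16,.007,lambda s:mn(s)>150),
seg('stain',(188,264),20,.072,lambda s:(s[:,:,1]-s[:,:,0]>5)&(mn(s)>130)),
seg('stain_rest',(256,172),26,.007,lambda s:mn(s)>150),
seg('box',(428,273),28,.04,lambda s:(mx(s)<42)),
seg('box_label',(428,273),16,.04,lambda s:mn(s)>130),
seg('slide_rest',(465,204),34,.007,lambda s:mn(s)>135)]
T.append(T[0]*0)
cv2.imwrite('pics/seg.png',np.vstack([np.hstack(T[:4]),np.hstack(T[4:8]),np.hstack(T[8:]+[T[0]*0]*2)])[:,:,::-1])
E
python3 m.py
```

```text
jar_lid rect c 477.8 104.7 wh 47.4 46.0 ang 4.7 circ 477.5 105.7 d 49.6 R 489
jar_rest rect c 526.5 379.5 wh 118.5 95.9 ang 89.5 circ 509.4 379.2 d 132.6 R 649
obj rect c 663.8 -130.0 wh 27.7 23.9 ang 70.8 circ 660.9 -130.1 d 31.3 R 676
obj_rest rect c 456.0 -104.4 wh 0.6 9.9 ang 89.2 circ 456.0 -104.1 d 9.9 R 468
stain rect c 379.0 310.2 wh 7.4 4.8 ang 60.7 circ 380.0 309.7 d 7.7 R 490Traceback (most recent call last):
  File "m.py", line 21, in <module>
    seg('stain_rest',(256,172),26,.007,lambda s:mn(s)>150),
    ~~~^^^^^^^^^^^^^^^^^^^^^^^^^^^^^^^^^^^^^^^^^^^^^^^^^^^
  File "m.py", line 9, in seg
    i=1+np.argmax(st[1:,4]); cs,_=cv2.findContours((l==i).astype(np.uint8),cv2.RETR_EXTERNAL,cv2.CHAIN_APPROX_NONE)
        ~~~~~~~~~^^^^^^^^^^
    return _wrapfunc(a, 'argmax', axis=axis, out=out, **kwds)
    return bound(*args, **kwds)
ValueError: attempt to get argmax of an empty sequence
```

```bash
python3 - <<'E'
from h import *
t=np.load('top0.npz')['img']
for n,(u,v) in dict(bench=(300,160),shadow=(140,205),jr=(161,210),jrim=(161,225),orr=(347,241),st=(186,262),str_=(256,172),box=(418,262),lab=(428,273),sr=(460,200),srsh=(470,220),lid=(271,229),sh=(250,300)).items(): print(n,t[v,u],t[v-1:v+2,u-1:u+2].mean((0,1)).round())
E
sed -i 's/mn(s)>82)/mn(s)>66)/; /obj_rest/s/150/115/; s/>5)&(mn(s)>130)/>5)\&(mn(s)>85)/; /stain_rest/s/150/115/;/slide_rest/s/135/110/' m.py; python3 m.py
```

```text
bench [96 92 92] [96. 92. 92.]
shadow [69 66 66] [68. 66. 65.]
jr [92 89 85] [93. 90. 86.]
jrim [138 136 131] [122. 119. 115.]
orr [147 142 134] [147. 143. 137.]
st [126 132 125] [126. 132. 126.]
str_ [135 129 124] [136. 131. 126.]
box [24 21 20] [32. 31. 30.]
lab [149 150 131] [146. 147. 130.]
sr [148 145 138] [149. 145. 138.]
srsh [131 126 122] [130. 125. 120.]
lid [53 52 52] [53. 51. 50.]
sh [94 92 90] [92. 89. 88.]
jar_lid rect c 477.8 104.7 wh 47.4 46.0 ang 4.7 circ 477.5 105.7 d 49.6 R 489
jar_rest rect c 528.4 379.6 wh 118.5 99.6 ang 89.5 circ 511.2 379.2 d 134.4 R 651
obj rect c 663.8 -130.0 wh 27.7 23.9 ang 70.8 circ 660.9 -130.1 d 31.3 R 676
obj_rest rect c 456.1 -80.8 wh 50.1 50.5 ang 85.4 circ 456.1 -80.8 d 51.5 R 463
stain rect c 400.3 296.9 wh 44.3 42.1 ang 11.5 circ 399.8 296.8 d 58.1 R 498
stain_rest rect c 630.0 145.4 wh 69.6 69.6 ang 54.8 circ 629.3 145.2 d 96.1 R 647
box rect c 375.1 -269.7 wh 92.3 48.0 ang 26.1 circ 375.3 -270.1 d 100.7 R 462
box_label rect c 375.3 -273.0 wh 58.0 24.1 ang 25.3 circ 375.1 -273.2 d 61.1 R 464
slide_rest rect c 546.0 -372.0 wh 116.9 66.5 ang 38.3 circ 546.1 -372.5 d 131.2 R 661
```

View pics/seg.png

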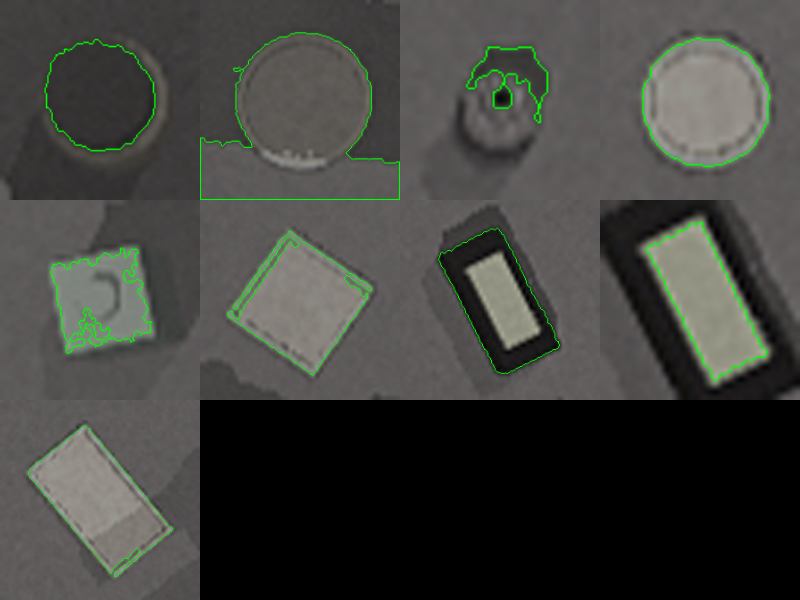

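```bash
cat > pl.py <<'E'
from h import *
from scipy.spatial.transform import Rotation as Ro
# usage: pl.py x y z yaw [step mm]; plans <=5 rows, tool axes
x,y,z,yaw=map(float,sys.argv[1:5]); st=float(sys.argv[5]) if len(sys.argv)>5 else 45
s=ctrl.sense(); p=np.array(s['tool_pos'])*1000; R=Ro.from_quat(s['orientation'])
X=R.as_matrix()[:,0]; cur=np.degrees(np.arctan2(X[1],X[0]))
d=(yaw-cur+90)%180-90; yt=np.radians(cur+d)
c,sn=np.cos(yt),np.sin(yt); Rt=Ro.from_matrix(np.array([[c,sn,0],[sn,-c,0],[0,0,-1]]))
print('t',round(s['time'],2),'p',p.round(1),'yaw',round(cur,1),'F',np.round(s['contact_force'],1),'op',round(s['opening']*1000,1),'q',np.round(s['joint_positions'],2))
t=np.array([x,y,z]); rows=[]
n=max(np.linalg.norm(t-p)/st, np.degrees((R.inv()*Rt).magnitude())/8.0); n=max(1,int(np.ceil(n)))
for i in range(n):
    k=n-i; dp=R.inv().apply((t-p)/k); rv=(R.inv()*Rt).as_rotvec()/k
    rows.append(' '.join('%g'%v for v in np.r_[dp.round(0 if st>10 else 1),np.degrees(rv).round(1)]))
    p=p+(t-p)/k; R=R*Ro.from_rotvec(rv)
print(n,'rows'); 
for i in range(0,n,5): print('; '.join(rows[i:i+5]))
E
python3 - <<'E'
from h import *
f=dict(np.load('top0.npz'));g=dict(np.load('side0.npz'))
print(unproj(f,[161.85,210.1],.007)*1000,unproj(f,[366.2,157.9],.052)*1000)
J=dict(jar=(477.7,105,80),jrest=(507,378,7),obj=(663,-105,52),orest=(456,-81,7),stain=(400,297,72),srest=(630,145,7),box=(375,-273,40),slr=(546,-372,7))
im=g['img'].copy()
for k,p in J.items():
    u=proj(g,np.array(p)/1000)[0];print(k,u.round(1));cv2.drawMarker(im,tuple(int(round(a)) for a in u),(0,255,0),0,8,1)
cv2.imwrite('pics/chk.png',cv2.resize(im[130:430,230:530],None,fx=2,fy=2)[:,:,::-1])
E
python3 pl.py 478 105 150 14
```

```text
[[536.41076299 377.06006239   7.        ]] [[ 653.34591405 -126.74515641   52.        ]]
jar [321.4 185.2]
jrest [299.7 159.9]
obj [443.6 235.3]
orest [339.2 264.3]
stain [265.8 155. ]
srest [377.3 196.3]
box [331.9 325.9]
slr [454.5 361.7]
t 0.1 p [298.1 605.  221.8] yaw 63.8 F [-0.6  1.2  0.2] op 87.9 q [-1.22  0.48  0.02  1.56 -0.01  1.11 -0.08]
12 rows
-31 32 6 0 0 4.1; -28 34 6 0 0 4.1; -26 36 6 0 0 4.1; -23 38 6 0 0 4.1; -20 39 6 0 0 4.1
-17 41 6 0 0 4.1; -14 42 6 0 0 4.1; -11 43 6 0 0 4.1; -8 43 6 0 0 4.1; -5 44 6 0 0 4.1
-2 44 6 0 0 4.1; 1 44 6 0 0 4.1
```

View pics/chk.png

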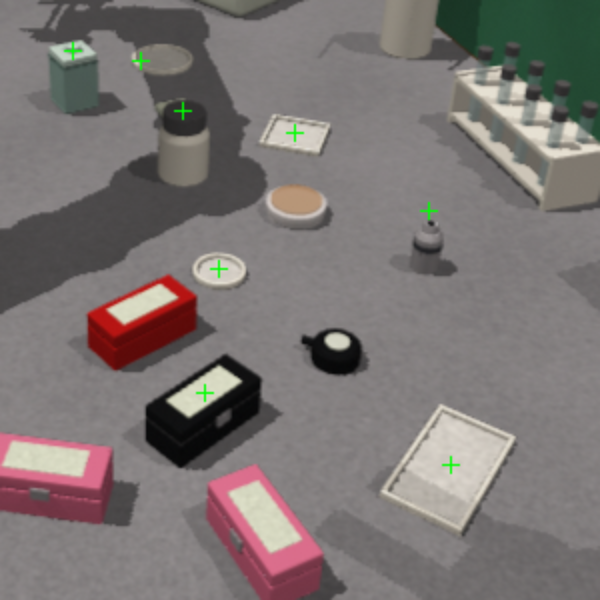

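Candidates in the top view:
- **Jar:** (270,231). The white dish (316,195) is a brown-filled dish and not a match.
- **Objective:** (366,158). The black loupe-like item (406,217) is a decoy.
- **Stain jar:** (188,264). The flat card (221,219) is a decoy.
- **Slide box:** the black one (428,273). The red box (378,281) and the pink ones (482,272) and (443,328) are decoys.
- **Rests:** round large (162,210), round small (347,241), square (256,172), oblong (465,204).

Measured sizes match the descriptions, and the crops and side view confirm the choices. I'll start with the jar.

Emit:
{"api": "servo_tool", "payload": {
  "commands": "-31 32 6 0 0 4.1; -28 34 6 0 0 4.1; -26 36 6 0 0 4.1; -23 38 6 0 0 4.1; -20 39 6 0 0 4.1",
  "gripper": 80,
  "grip_force": 20
}}

```text
time: 0.6
tool_pos: [0.3703, 0.3964, 0.1883]
orientation: [0.93, 0.368, -0.002, -0.001]
contact_force: [1.2, 0.1, 0.2]
opening: 0.0802
```

```bash
python3 pl.py 478 105 150 14
```

```text
t 0.6 p [370.3 396.4 188.3] yaw 43.2 F [1.2 0.1 0.2] op 80.2 q [-1.04  0.3   0.13  1.92 -0.05  0.93 -0.13]
7 rows
-17 41 5 -0 0 4.2; -14 42 5 -0 0 4.2; -11 43 5 -0 0 4.2; -8 44 5 -0 0 4.2; -5 44 5 -0 0 4.2
-2 44 5 -0 0 4.2; 2 44 5 -0 0 4.2
```

Emit:
{"api": "servo_tool", "payload": {
  "commands": "-17 41 5 0 0 4.2; -14 42 5 0 0 4.2; -11 43 5 0 0 4.2; -8 44 5 0 0 4.2; -5 44 5 0 0 4.2"
}}

```text
time: 1.1
tool_pos: [0.4469, 0.1782, 0.1613]
orientation: [0.983, 0.186, -0.003, -0.0]
contact_force: [0.2, 0.4, 0.2]
opening: 0.0802
```

```bash
python3 pl.py 478 105 150 14
```

```text
t 1.1 p [446.9 178.2 161.3] yaw 21.4 F [0.2 0.4 0.2] op 80.2 q [-0.77  0.24  0.31  2.08 -0.1   0.84 -0.03]
2 rows
1 40 6 -0 0.1 3.7; 4 40 6 -0 0.1 3.7
```

Emit:
{"api": "servo_tool", "payload": {
  "commands": "1 40 6 0 0 3.7; 4 38 6 0 0 3.7; 0 0 0 0 0 0"
}}

```text
time: 1.4
tool_pos: [0.4786, 0.0964, 0.1482]
orientation: [0.994, 0.113, -0.003, 0.001]
contact_force: [-0.6, 0.1, -0.0]
opening: 0.0797
```

```bash
python3 pl.py 478 105 100 14 8; python3 -c "
from h import *
f=grab('top');np.savez('t1.npz',**f)
cv2.imwrite('pics/t1.png',cv2.convertScaleAbs(cv2.resize(f['img'][130:300,180:380],None,fx=3,fy=3)[:,:,::-1],alpha=1.5))
g=grab('side');cv2.imwrite('pics/s1.png',cv2.convertScaleAbs(cv2.resize(g['img'][60:300,220:480],None,fx=2.5,fy=2.5)[:,:,::-1],alpha=1.4))"
```

```text
t 1.4 p [478.6  96.4 148.2] yaw 13.0 F [-0.6  0.1 -0. ] op 79.7 q [-0.64  0.28  0.37  2.08 -0.14  0.81  0.04]
7 rows
0.2 -1.2 6.9 0 0 -0.1; 0.2 -1.2 6.9 0 0 -0.1; 0.2 -1.2 6.9 0 0 -0.1; 0.2 -1.2 6.9 0 0 -0.1; 0.2 -1.2 6.9 0 0 -0.1
0.2 -1.2 6.9 0 0 -0.1; 0.2 -1.2 6.9 0 0 -0.1
```

View pics/s1.png

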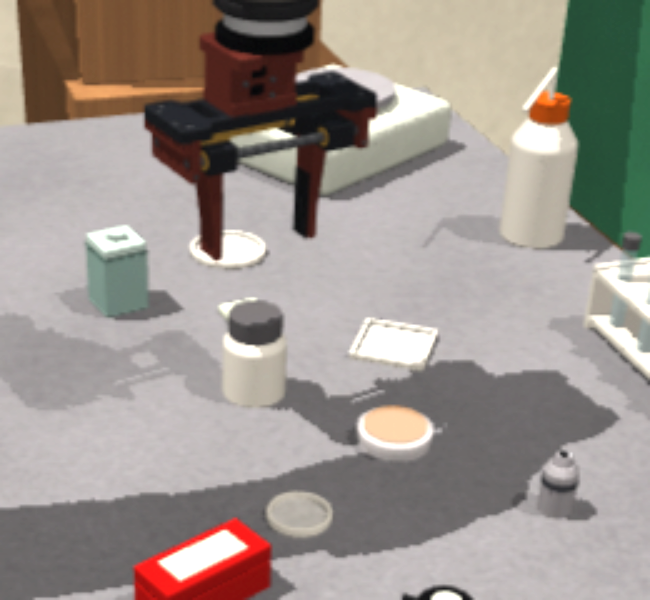

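View pics/t1.png

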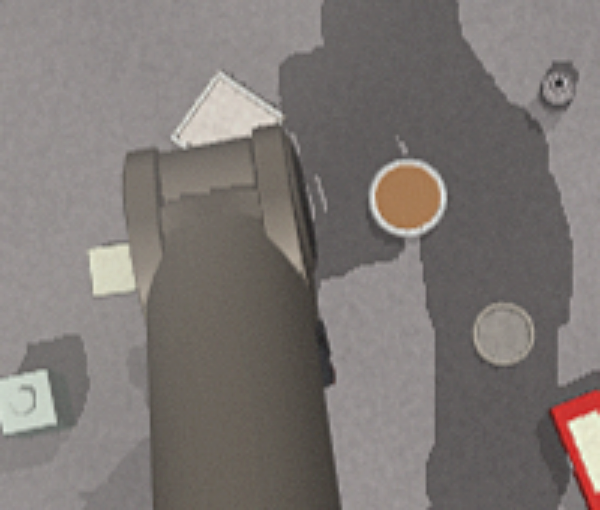

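Emit:
{"api": "servo_tool", "payload": {
  "commands": "0 -9 20 0 0 0; 0 0 20 0 0 0; 0 0 10 0 0 0; 0 0 0 0 0 0"
}}

```text
time: 1.9
tool_pos: [0.4743, 0.1169, 0.0977]
orientation: [0.992, 0.123, -0.002, -0.002]
contact_force: [0.9, -0.6, 0.4]
opening: 0.0798
```

```bash
python3 pl.py 478 105 20 13 20
```

```text
t 1.9 p [474.3 116.9  97.7] yaw 14.1 F [ 0.9 -0.6  0.4] op 79.8 q [-0.64  0.36  0.33  2.12 -0.19  0.69  0.06]
4 rows
0 3 19 -0.1 0.1 0.3; 0 3 19 -0.1 0.1 0.3; 0 3 19 -0.1 0.1 0.3; 0 3 19 -0.1 0.1 0.3
```

Emit:
{"api": "servo_tool", "payload": {
  "commands": "0 6 0 0 0 0; 0 5 5 0 0 0.8; 0 0 0 0 0 0; 0 0 0 0 0 0"
}}

```text
time: 2.3
tool_pos: [0.478, 0.1068, 0.0941]
orientation: [0.993, 0.116, -0.001, -0.002]
contact_force: [0.1, -1.0, 0.4]
opening: 0.0801
```

```bash
python3 pl.py 478 105 20 13 20
```

```text
t 2.3 p [478.  106.8  94.1] yaw 13.4 F [ 0.1 -1.   0.4] op 80.1 q [-0.62  0.37  0.33  2.12 -0.2   0.68  0.08]
4 rows
-0 1 19 -0.1 0 0.1; -0 1 19 -0.1 0 0.1; -0 0 19 -0.1 0 0.1; -0 0 19 -0.1 0 0.1
```

Emit:
{"api": "servo_tool", "payload": {
  "commands": "0 1 18 0 0 0; 0 1 18 0 0 0; 0 0 18 0 0 0; 0 0 17 0 0 0; 0 0 0 0 0 0"
}}

```text
time: 2.8
tool_pos: [0.4813, 0.1058, 0.0235]
orientation: [0.993, 0.116, 0.002, -0.003]
contact_force: [-0.3, -0.9, -0.1]
opening: 0.08
```

Emit:
{"api": "servo_tool", "payload": {
  "commands": "0 0 0 0 0 0; 0 0 0 0 0 0; 0 0 0 0 0 0; 0 0 0 0 0 0; 0 0 0 0 0 0",
  "gripper": 40,
  "grip_force": 20
}}

```text
time: 3.3
tool_pos: [0.4828, 0.1061, 0.0262]
orientation: [0.993, 0.116, 0.003, -0.004]
contact_force: [-0.3, -0.3, -2.3]
opening: 0.0555
```

```bash
python3 pl.py 478 105 20 13 20
```

```text
t 3.3 p [482.8 106.1  26.2] yaw 13.3 F [-0.3 -0.3 -2.3] op 55.5 q [-0.56  0.49  0.27  2.15 -0.27  0.53  0.15]
1 rows
-5 -0 6 -0.4 -0.4 0.3
```

Emit:
{"api": "servo_tool", "payload": {
  "commands": "0 0 -15 0 0 0; 0 0 -30 0 0 0; 0 0 -30 0 0 0; 0 0 0 0 0 0",
  "grip_force": 25
}}

```text
time: 3.7
tool_pos: [0.4814, 0.1051, 0.1031]
orientation: [0.993, 0.115, 0.002, -0.004]
contact_force: [0.7, 0.3, -1.6]
opening: 0.0556
```

```bash
python3 pl.py 536 377 90 35 35
```

```text
t 3.7 p [481.4 105.1 103.1] yaw 13.3 F [ 0.7  0.3 -1.6] op 55.6 q [-0.63  0.35  0.35  2.11 -0.19  0.7   0.08]
8 rows
14 -32 2 -0 -0 -2.7; 16 -31 2 -0 -0 -2.7; 17 -30 2 -0 -0 -2.7; 19 -29 2 -0 -0 -2.7; 20 -28 2 -0 -0 -2.7
21 -27 2 -0 -0 -2.7; 23 -26 2 -0 -0 -2.7; 24 -25 2 -0 -0 -2.7
```

Emit:
{"api": "servo_tool", "payload": {
  "commands": "14 -32 2 0 0 -2.7; 16 -31 2 0 0 -2.7; 17 -30 2 0 0 -2.7; 19 -29 2 0 0 -2.7; 20 -28 2 0 0 -2.7"
}}

```text
time: 4.2
tool_pos: [0.5141, 0.2741, 0.0913]
orientation: [0.973, 0.231, 0.001, -0.002]
contact_force: [0.4, 0.2, -1.4]
opening: 0.0556
```

```bash
python3 pl.py 536 377 90 35 30
```

```text
t 4.2 p [514.1 274.1  91.3] yaw 26.7 F [ 0.4  0.2 -1.4] op 55.6 q [-0.79  0.49  0.25  1.91 -0.18  0.76  0.03]
4 rows
16 -21 0 -0.1 -0.1 -2.1; 17 -20 0 -0.1 -0.1 -2.1; 18 -19 0 -0.1 -0.1 -2.1; 19 -19 0 -0.1 -0.1 -2.1
```

Emit:
{"api": "servo_tool", "payload": {
  "commands": "16 -21 0 0 0 -2.1; 17 -20 0 0 0 -2.1; 18 -18 0 0 0 -2; 12 -12 0 0 0 -1; 0 0 0 0 0 0"
}}

```text
time: 4.7
tool_pos: [0.5293, 0.3767, 0.0836]
orientation: [0.954, 0.299, -0.002, -0.003]
contact_force: [0.0, 0.2, -1.4]
opening: 0.0555
```

```bash
python3 pl.py 536 377 60 35 15
```

```text
t 4.7 p [529.3 376.7  83.6] yaw 34.7 F [ 0.   0.2 -1.4] op 55.5 q [-0.86  0.59  0.2   1.74 -0.17  0.83  0.03]
2 rows
3 2 12 -0.2 0.1 -0.1; 3 2 12 -0.2 0.1 -0.1
```

Emit:
{"api": "servo_tool", "payload": {
  "commands": "4 2 12 0 0 0; 3 2 12 0 0 0; 0 0 10 0 0 0; 0 0 0 0 0 0; 0 0 0 0 0 0"
}}

```text
time: 5.2
tool_pos: [0.5363, 0.3709, 0.0428]
orientation: [0.955, 0.296, -0.005, -0.001]
contact_force: [-0.2, 0.8, -1.8]
opening: 0.0556
```

```bash
python3 pl.py 536 377 29 35 8;python3 -c "
from h import *
f=grab('top')
g=grab('side')
a=cv2.resize(f['img'][130:290,90:250],(400,400));b=cv2.resize(g['img'][90:250,230:390],(400,400))
cv2.imwrite('pics/p2.png',cv2.convertScaleAbs(np.hstack([a,b])[:,:,::-1],alpha=1.4))"
```

```text
t 5.2 p [536.3 370.9  42.8] yaw 34.4 F [-0.2  0.8 -1.8] op 55.6 q [-0.84  0.65  0.19  1.74 -0.18  0.77  0.05]
2 rows
1.7 -2.6 6.9 -0.1 0.3 -0.3; 1.6 -2.6 6.9 -0.1 0.3 -0.3
```

View pics/p2.png

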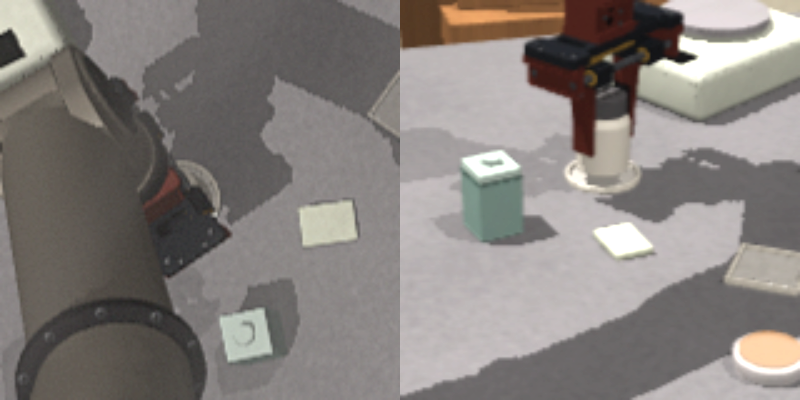

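Emit:
{"api": "servo_tool", "payload": {
  "commands": "2 -3 0 -0.1 0.3 0; 1 -3 4 0 0.2 0; 0 0 4 0 0 0; 0 0 0 0 0 0"
}}

```text
time: 5.7
tool_pos: [0.5359, 0.3797, 0.0364]
orientation: [0.955, 0.296, 0.001, -0.002]
contact_force: [-0.2, 0.8, -1.7]
opening: 0.0556
```

```bash
python3 pl.py 536 377 28 35 8
```

```text
t 5.7 p [535.9 379.7  36.4] yaw 34.5 F [-0.2  0.8 -1.7] op 55.6 q [-0.85  0.66  0.19  1.75 -0.18  0.75  0.04]
2 rows
-0.7 1.2 4.2 -0.1 -0.1 -0.3; -0.7 1.1 4.2 -0.1 -0.1 -0.3
```

Emit:
{"api": "servo_tool", "payload": {
  "commands": "0 1 3 0 0 0; 0 1 2 0 0 0; 0 0 2 0 0 0; 0 0 1 0 0 0"
}}

```text
time: 6.1
tool_pos: [0.5372, 0.378, 0.0278]
orientation: [0.955, 0.296, 0.001, -0.002]
contact_force: [-0.6, -0.4, -2.1]
opening: 0.0551
```

```bash
python3 pl.py 536 377 28 35 8
```

```text
t 6.1 p [537.2 378.   27.8] yaw 34.5 F [-0.6 -0.4 -2.1] op 55.1 q [-0.84  0.67  0.19  1.75 -0.18  0.73  0.05]
1 rows
-1.5 0.2 -0.2 -0.2 -0.2 -0.5
```

Emit:
{"api": "servo_tool", "payload": {
  "commands": "0 0 0.5 0 0 0; 0 0 0.5 0 0 0; 0 0 0 0 0 0"
}}

```text
time: 6.4
tool_pos: [0.5374, 0.378, 0.0277]
orientation: [0.955, 0.296, 0.001, -0.003]
contact_force: [-0.1, -0.2, -2.6]
opening: 0.0555
```

Emit:
{"api": "servo_tool", "payload": {
  "commands": "0 0 1 0 0 0; 0 0 1.5 0 0 0; 0 0 1.5 0 0 0; 0 0 1.5 0 0 0"
}}

```text
time: 6.8
tool_pos: [0.5375, 0.378, 0.0276]
orientation: [0.955, 0.296, 0.001, -0.003]
contact_force: [-5.4, -4.2, 13.4]
opening: 0.0558
```

Emit:
{"api": "servo_tool", "payload": {
  "commands": "0 0 -0.5 0 0 0; 0 0 0 0 0 0; 0 0 0 0 0 0"
}}

```text
time: 7.1
tool_pos: [0.5378, 0.3781, 0.028]
orientation: [0.955, 0.296, 0.001, -0.003]
contact_force: [0.1, -0.3, -2.6]
opening: 0.0554
```

Emit:
{"api": "servo_tool", "payload": {
  "commands": "0 0 0 0 0 0; 0 0 0 0 0 0; 0 0 0 0 0 0; 0 0 -5 0 0 0; 0 0 -15 0 0 0",
  "gripper": 80
}}

```text
time: 7.6
tool_pos: [0.537, 0.3775, 0.0468]
orientation: [0.955, 0.296, 0.0, -0.003]
contact_force: [-0.5, -0.6, -0.5]
opening: 0.0806
```

Emit:
{"api": "servo_tool", "payload": {
  "commands": "0 0 -40 0 0 0; 0 0 -40 0 0 0; 0 0 -30 0 0 0; 0 0 0 0 0 0"
}}

```text
time: 8.0
tool_pos: [0.5386, 0.3773, 0.167]
orientation: [0.955, 0.296, 0.002, -0.004]
contact_force: [0.2, 0.2, -0.2]
opening: 0.0801
```

```bash
python3 pl.py 653 -127 130 -11 45
```

```text
t 8.0 p [538.6 377.3 167. ] yaw 34.4 F [ 0.2  0.2 -0.2] op 80.1 q [-0.87  0.5   0.23  1.67 -0.14  0.98  0.01]
12 rows
-16 40 3 -0 -0 3.8; -13 41 3 -0 -0 3.8; -10 42 3 -0 -0 3.8; -8 42 3 -0 -0 3.8; -5 43 3 -0 -0 3.8
-2 43 3 -0 -0 3.8; 1 43 3 -0 -0 3.8; 4 43 3 -0 -0 3.8; 6 43 3 -0 -0 3.8; 9 42 3 -0 -0 3.8
12 41 3 -0 -0 3.8; 15 40 3 -0 -0 3.8
```

Emit:
{"api": "servo_tool", "payload": {
  "commands": "-16 40 3 0 0 3.8; -13 41 3 0 0 3.8; -10 42 3 0 0 3.8; -8 42 3 0 0 3.8; -5 43 3 0 0 3.8",
  "gripper": 58
}}

```text
time: 8.5
tool_pos: [0.5861, 0.172, 0.1541]
orientation: [0.991, 0.136, 0.005, -0.009]
contact_force: [0.2, -0.4, -0.4]
opening: 0.0579
```

```bash
python3 pl.py 653 -127 130 -11 45;python3 -c "
from h import *
f=grab('top')
g=grab('side')
a=cv2.resize(f['img'][150:270,100:220],(400,400));b=cv2.resize(g['img'][90:210,260:380],(400,400))
cv2.imwrite('pics/p3.png',cv2.convertScaleAbs(np.hstack([a,b])[:,:,::-1],alpha=1.4))"
```

```text
t 8.5 p [586.1 172.  154.1] yaw 15.6 F [ 0.2 -0.4 -0.4] op 57.9 q [-0.64  0.45  0.34  1.81 -0.21  0.9   0.07]
7 rows
-2 44 3 -0.1 -0.1 3.8; 1 44 3 -0.1 -0.1 3.8; 3 44 3 -0.1 -0.1 3.8; 6 43 3 -0.1 -0.1 3.8; 9 43 3 -0.1 -0.1 3.8
12 42 3 -0.1 -0.1 3.8; 15 41 3 -0.1 -0.1 3.8
```

View pics/p3.png

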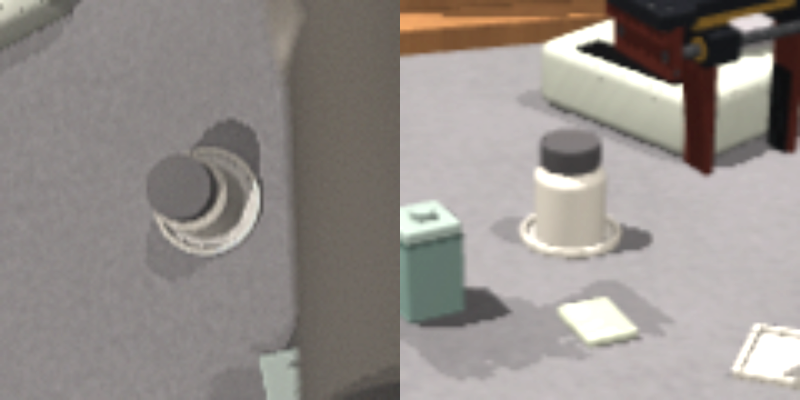

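Emit:
{"api": "servo_tool", "payload": {
  "commands": "-2 44 3 0 0 3.8; 1 44 3 0 0 3.8; 3 44 3 0 0 3.8; 6 43 3 0 0 3.8; 9 43 3 0 0 3.8"
}}

```text
time: 9.1
tool_pos: [0.6331, -0.0436, 0.1373]
orientation: [0.999, -0.033, 0.004, -0.011]
contact_force: [1.3, 0.6, -0.1]
opening: 0.0582
```

```bash
python3 pl.py 653 -127 120 -11 30
```

```text
t 9.1 p [633.1 -43.6 137.3] yaw -3.8 F [ 1.3  0.6 -0.1] op 58.2 q [-0.34  0.53  0.44  1.76 -0.3   0.91  0.17]
3 rows
8 27 5 -0.4 -0.1 2.4; 10 27 5 -0.4 -0.1 2.4; 11 27 6 -0.4 -0.1 2.4
```

Emit:
{"api": "servo_tool", "payload": {
  "commands": "8 27 5 -0.4 0 2.4; 10 27 5 -0.4 0 2.4; 8 22 5 -0.4 0 2.4; 0 0 0 0 0 0; 0 0 0 0 0 0"
}}

```text
time: 9.6
tool_pos: [0.6507, -0.1319, 0.1218]
orientation: [0.995, -0.104, 0.004, 0.001]
contact_force: [0.6, 0.8, 0.1]
opening: 0.0583
```

```bash
python3 pl.py 653 -127 80 -11 15; python3 -c "
from h import *
g=grab('side');np.savez('s2.npz',**g);print(proj(g,np.array([[.653,-.127,.052],[.653,-.127,.0]])))
cv2.imwrite('pics/p4.png',cv2.convertScaleAbs(cv2.resize(g['img'][170:290,380:510],(780,720))[:600,:,::-1],alpha=1.4))"
```

```text
t 9.6 p [ 650.7 -131.9  121.8] yaw -11.9 F [0.6 0.8 0.1] op 58.3 q [-0.23  0.6   0.48  1.7  -0.33  0.91  0.17]
3 rows
0 -2 14 0 -0.1 -0.3; 0 -2 14 0 -0.1 -0.3; 0 -2 14 0 -0.1 -0.3
[[444.487273   242.1808881 ]
 [440.6965888  263.80856628]]
```

View pics/p4.png

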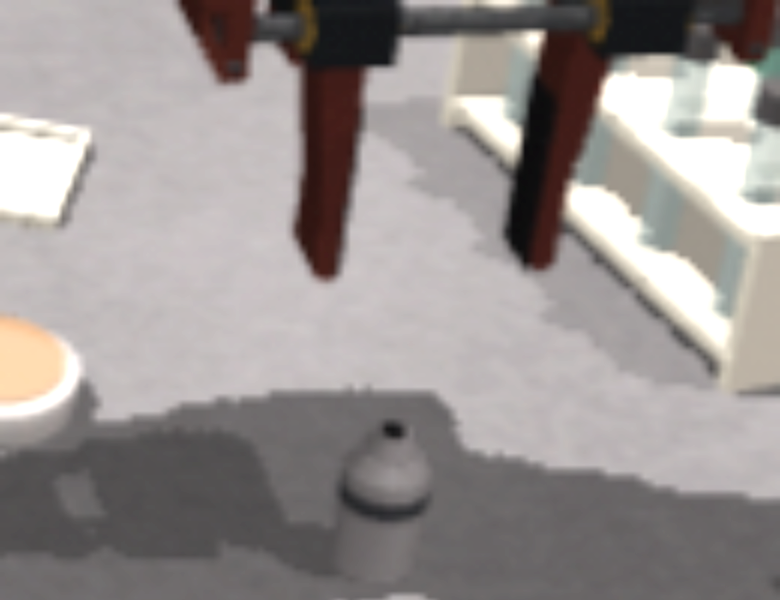

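Emit:
{"api": "servo_tool", "payload": {
  "commands": "1 -3 12 0 0 0; 1 -2 15 0 0 0; 0 0 15 0 0 0; 0 0 0 0 0 0; 0 0 0 0 0 0"
}}

```text
time: 10.15
tool_pos: [0.6539, -0.1199, 0.0751]
orientation: [0.995, -0.099, 0.002, -0.0]
contact_force: [0.1, 0.2, 0.0]
opening: 0.0578
```

```bash
python3 pl.py 654 -127 11 -11 15
```

```text
t 10.15 p [ 653.9 -119.9   75.1] yaw -11.4 F [0.1 0.2 0. ] op 57.8 q [-0.22  0.66  0.44  1.72 -0.36  0.84  0.19]
5 rows
0 1 13 -0 -0.1 -0.1; 0 1 13 -0 -0.1 -0.1; 0 1 13 -0 -0.1 -0.1; 0 1 13 -0 -0.1 -0.1; 0 1 13 -0 -0.1 -0.1
```

Emit:
{"api": "servo_tool", "payload": {
  "commands": "0 3 0 0 0 0; 0 3 5 0 0 0; 0 0 8 0 0 0; 0 0 5 0 0 0; 0 0 0 0 0 0"
}}

```text
time: 10.65
tool_pos: [0.653, -0.1271, 0.0563]
orientation: [0.995, -0.1, 0.003, -0.0]
contact_force: [0.2, -0.0, -0.1]
opening: 0.058
```

```bash
python3 pl.py 654 -127 11 -11 15
```

```text
t 10.65 p [ 653.  -127.1   56.3] yaw -11.4 F [ 0.2 -0.  -0.1] op 58.0 q [-0.2   0.68  0.43  1.73 -0.37  0.81  0.21]
4 rows
0 -0 11 -0 -0.1 -0.1; 0 -0 11 -0 -0.1 -0.1; 0 -0 11 -0 -0.1 -0.1; 0 -0 11 -0 -0.1 -0.1
```

Emit:
{"api": "servo_tool", "payload": {
  "commands": "0 0 12 0 0 0; 0 0 12 0 0 0; 0 0 11 0 0 0; 0 0 8 0 0 0; 0 0 0 0 0 0"
}}

```text
time: 11.15
tool_pos: [0.6529, -0.1268, 0.0087]
orientation: [0.995, -0.1, 0.003, -0.0]
contact_force: [0.1, 0.7, -1.1]
opening: 0.058
```

```bash
python3 pl.py 654 -127 11 -11 15
```

```text
t 11.15 p [ 652.9 -126.8    8.7] yaw -11.4 F [ 0.1  0.7 -1.1] op 58.0 q [-0.18  0.74  0.4   1.74 -0.4   0.73  0.23]
1 rows
1 -0 -2 -0.1 -0.3 -0.4
```

Emit:
{"api": "servo_tool", "payload": {
  "commands": "0.5 0 -2 0 0 0; 0 0 0 0 0 0; 0 0 0 0 0 0; 0 0 0 0 0 0; 0 0 0 0 0 0",
  "gripper": 15,
  "grip_force": 25
}}

```text
time: 11.65
tool_pos: [0.6543, -0.1271, 0.0118]
orientation: [0.995, -0.1, 0.003, -0.0]
contact_force: [0.6, -0.1, -1.0]
opening: 0.0273
```

Emit:
{"api": "servo_tool", "payload": {
  "commands": "0 0 0 0 0 0; 0 0 0 0 0 0"
}}

```text
time: 11.85
tool_pos: [0.654, -0.127, 0.0118]
orientation: [0.995, -0.099, 0.003, -0.0]
contact_force: [-0.7, 0.9, -1.1]
opening: 0.0272
```

```bash
python3 pl.py 654 -127 11 -11 15
```

```text
t 11.85 p [ 654.  -127.    11.8] yaw -11.4 F [-0.7  0.9 -1.1] op 27.2 q [-0.18  0.74  0.4   1.74 -0.4   0.74  0.23]
1 rows
-0 0 1 -0.1 -0.4 -0.4
```

Emit:
{"api": "servo_tool", "payload": {
  "commands": "0 0 -15 0 0 0; 0 0 -30 0 0 0; 0 0 -30 0 0 0; 0 0 0 0 0 0"
}}

```text
time: 12.25
tool_pos: [0.6526, -0.1273, 0.0906]
orientation: [0.995, -0.1, 0.002, -0.0]
contact_force: [0.9, -0.3, -1.2]
opening: 0.027
```

```bash
python3 pl.py 456 -81 80 -10 30
```

```text
t 12.25 p [ 652.6 -127.3   90.6] yaw -11.5 F [ 0.9 -0.3 -1.2] op 27.0 q [-0.22  0.64  0.46  1.71 -0.35  0.87  0.19]
7 rows
-29 -1 1 -0 -0 -0.2; -29 -1 1 -0 -0 -0.2; -29 -1 1 -0 -0 -0.2; -29 -1 1 -0 -0 -0.2; -29 -1 1 -0 -0 -0.2
-29 -1 1 -0 -0 -0.2; -29 -2 2 -0 -0 -0.2
```

Emit:
{"api": "servo_tool", "payload": {
  "commands": "-29 -1 1 0 0 0; -29 -1 1 0 0 0; -29 -1 1 0 0 0; -29 -1 1 0 0 0; -29 -1 1 0 0 0"
}}

```text
time: 12.75
tool_pos: [0.5106, -0.0934, 0.0858]
orientation: [0.995, -0.1, 0.005, 0.0]
contact_force: [0.5, 0.7, -1.4]
opening: 0.0278
```

```bash
python3 pl.py 456 -81 80 -10 25
```

```text
t 12.75 p [510.6 -93.4  85.8] yaw -11.4 F [ 0.5  0.7 -1.4] op 27.8 q [-0.32  0.44  0.48  2.08 -0.31  0.68  0.16]
3 rows
-19 -0 2 -0 -0.2 -0.5; -19 -1 2 -0 -0.2 -0.5; -19 -1 2 -0 -0.2 -0.5
```

Emit:
{"api": "servo_tool", "payload": {
  "commands": "-19 0 2 0 -0.2 0; -19 -1 2 0 -0.2 0; -12 0 2 0 0 0; 0 0 0 0 0 0; 0 0 0 0 0 0"
}}

```text
time: 13.25
tool_pos: [0.454, -0.0809, 0.0786]
orientation: [0.995, -0.1, -0.001, -0.001]
contact_force: [-0.4, 0.2, -2.2]
opening: 0.0273
```

```bash
python3 pl.py 456 -81 30 -11 15
```

```text
t 13.25 p [454.  -80.9  78.6] yaw -11.4 F [-0.4  0.2 -2.2] op 27.3 q [-0.36  0.37  0.48  2.2  -0.3   0.63  0.14]
4 rows
1 -0 12 -0 0 -0.1; 1 -0 12 -0 0 -0.1; 1 -0 12 -0 0 -0.1; 1 -0 12 -0 0 -0.1
```

Emit:
{"api": "servo_tool", "payload": {
  "commands": "0 0 12 0 0 0; 0 0 14 0 0 0; 0 0 14 0 0 0; 0 0 5 0 0 0; 0 0 0 0 0 0"
}}

```text
time: 13.75
tool_pos: [0.4586, -0.0816, 0.0304]
orientation: [0.995, -0.099, 0.002, -0.001]
contact_force: [0.1, 0.1, -0.9]
opening: 0.0273
```

```bash
python3 pl.py 456 -81 14 -11 15;python3 -c "
from h import *
f=grab('top')
g=grab('side')
a=cv2.resize(f['img'][180:300,290:410],(400,400));b=cv2.resize(g['img'][180:300,280:400],(400,400))
cv2.imwrite('pics/p5.png',cv2.convertScaleAbs(np.hstack([a,b])[:,:,::-1],alpha=1.4))"
```

```text
t 13.75 p [458.6 -81.6  30.4] yaw -11.4 F [ 0.1  0.1 -0.9] op 27.3 q [-0.29  0.47  0.41  2.21 -0.38  0.52  0.21]
2 rows
-1 -0 8 -0.1 -0.1 -0.2; -1 -0 8 -0.1 -0.1 -0.2
```

View pics/p5.png

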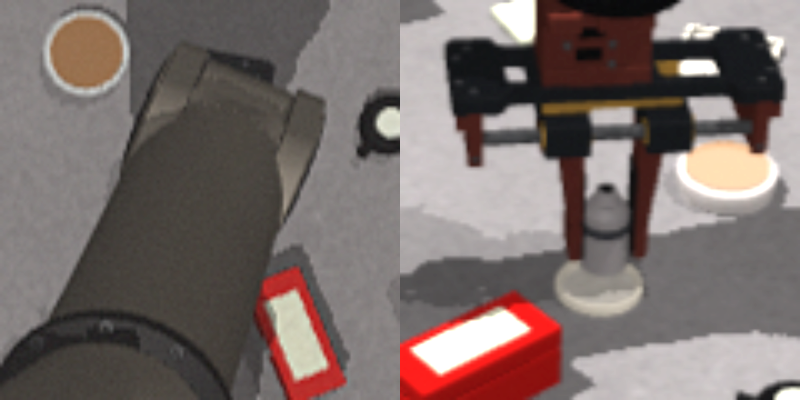

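Emit:
{"api": "servo_tool", "payload": {
  "commands": "-1 0 5 0 0 0; -1 0 4 0 0 0; 0 0 3 0 0 0; 0 0 0 0 0 0"
}}

```text
time: 14.25
tool_pos: [0.4581, -0.0812, 0.0193]
orientation: [0.995, -0.099, 0.004, -0.001]
contact_force: [-0.2, 0.3, -2.3]
opening: 0.0277
```

Emit:
{"api": "servo_tool", "payload": {
  "commands": "0 0 1.5 0 0 0; 0 0 1 0 0 0; 0 0 1 0 0 0"
}}

```text
time: 14.55
tool_pos: [0.4584, -0.0811, 0.0158]
orientation: [0.995, -0.099, 0.004, -0.001]
contact_force: [-1.0, 0.5, -1.3]
opening: 0.0274
```

Emit:
{"api": "servo_tool", "payload": {
  "commands": "0 0 1 0 0 0; 0 0 1 0 0 0; 0 0 1 0 0 0; 0 0 1 0 0 0"
}}

```text
time: 14.95
tool_pos: [0.4587, -0.0811, 0.0133]
orientation: [0.995, -0.1, 0.004, -0.002]
contact_force: [-6.4, 0.6, 25.2]
opening: 0.0271
```

Emit:
{"api": "servo_tool", "payload": {
  "commands": "0 0 -0.7 0 0 0; 0 0 0 0 0 0"
}}

```text
time: 15.15
tool_pos: [0.459, -0.0812, 0.0145]
orientation: [0.995, -0.1, 0.004, -0.002]
contact_force: [1.4, -0.0, -1.3]
opening: 0.0275
```

Emit:
{"api": "servo_tool", "payload": {
  "commands": "0 0 0 0 0 0; 0 0 0 0 0 0; 0 0 0 0 0 0; 0 0 -5 0 0 0; 0 0 -15 0 0 0",
  "gripper": 58
}}

```text
time: 15.65
tool_pos: [0.458, -0.0813, 0.0338]
orientation: [0.995, -0.1, 0.003, -0.002]
contact_force: [0.3, 0.3, 0.3]
opening: 0.0579
```

Emit:
{"api": "servo_tool", "payload": {
  "commands": "0 0 -40 0 0 0; 0 0 -40 0 0 0; 0 0 -30 0 0 0; 0 0 0 0 0 0"
}}

```text
time: 16.05
tool_pos: [0.4573, -0.0823, 0.1493]
orientation: [0.995, -0.1, 0.003, -0.002]
contact_force: [0.8, 0.1, -0.3]
opening: 0.0579
```

```bash
python3 pl.py 400 297 130 30 45;python3 -c "
from h import *
g=grab('side');np.savez('s3.npz',**g)
b=cv2.resize(g['img'][180:300,280:400],(400,400))
cv2.imwrite('pics/p6.png',cv2.convertScaleAbs(b[:,:,::-1],alpha=1.4))
f=dict(np.load('t1.npz'));b=cv2.resize(f['img'][240:290,165:215],(400,400),interpolation=cv2.INTER_CUBIC)
cv2.imwrite('pics/p7.png',cv2.convertScaleAbs(b[:,:,::-1],alpha=1.4))"
```

```text
t 16.05 p [457.3 -82.3 149.3] yaw -11.5 F [ 0.8  0.1 -0.3] op 57.9 q [-0.44  0.25  0.57  2.15 -0.19  0.79  0.05]
9 rows
-15 -40 2 -0 -0 -4.6; -11 -41 2 -0 -0 -4.6; -8 -42 2 -0 -0 -4.6; -5 -42 2 -0 -0 -4.6; -1 -43 2 -0 -0 -4.6
2 -43 2 -0 -0 -4.6; 6 -42 2 -0 -0 -4.6; 9 -42 2 -0 -0 -4.6; 12 -41 2 -0 -0 -4.6
```

View pics/p6.png

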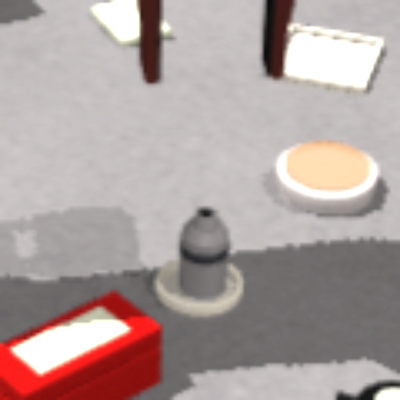

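View pics/p7.png

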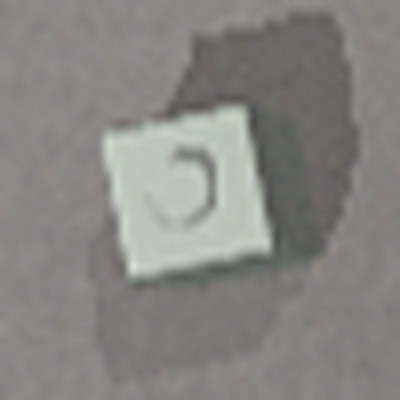

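```bash
python3 -c "
from h import *
f=dict(np.load('top0.npz'))
c=np.array([(106,133),(246,103),(273,246),(130,278)],float)
uv=(c+.5)/8-.5+[165,240]
W=unproj(f,uv,.072)*1000;print(W.round(1));print(W.mean(0))
e=np.roll(W,-1,0)-W
print(np.hypot(e[:,0],e[:,1]),np.degrees(np.arctan2(e[:,1],e[:,0]))%90)"
```

```text
[[417.7 320.6  72. ]
 [426.2 279.7  72. ]
 [384.2 271.3  72. ]
 [375.2 313.1  72. ]]
[400.84122439 296.17728546  72.        ]
[41.81128814 42.84835011 42.66883057 43.22356524] [11.69235636 11.23113828 12.17565856 10.10022338]
```

Emit:
{"api": "servo_tool", "payload": {
  "commands": "-15 -41 2 0 0 -2.5; -13 -42 2 0 0 -2.5; -11 -42 2 0 0 -2.5; -9 -43 2 0 0 -2.5; -7 -43 2 0 0 -2.5",
  "gripper": 70
}}

```text
time: 16.6
tool_pos: [0.4234, 0.1345, 0.1344]
orientation: [1.0, 0.005, 0.001, 0.0]
contact_force: [0.8, -0.5, 0.8]
opening: 0.07
```

```bash
python3 pl.py 401 296.5 130 11.3 40
```

```text
t 16.6 p [423.4 134.5 134.4] yaw 0.6 F [ 0.8 -0.5  0.8] op 70.0 q [-0.81  0.23  0.41  2.2  -0.13  0.74 -0.3 ]
5 rows
-4 -32 1 0 -0 -2.1; -3 -33 1 0 -0 -2.1; -2 -33 1 0 -0 -2.1; -0 -33 1 0 -0 -2.1; 1 -33 1 0 -0 -2.1
```

Emit:
{"api": "servo_tool", "payload": {
  "commands": "-4 -32 1 0 0 -2.1; -3 -33 1 0 0 -2.1; -2 -33 1 0 0 -2.1; 0 -33 1 0 0 -2.1; 1 -28 1 0 0 -2"
}}

```text
time: 17.1
tool_pos: [0.3943, 0.2991, 0.1222]
orientation: [0.995, 0.102, -0.004, 0.003]
contact_force: [1.3, -1.3, -0.6]
opening: 0.0703
```

Emit:
{"api": "servo_tool", "payload": {
  "commands": "0 0 0 0 0 0; 0 0 0 0 0 0"
}}

```text
time: 17.3
tool_pos: [0.3917, 0.3021, 0.1194]
orientation: [0.994, 0.106, -0.006, 0.004]
contact_force: [0.4, -0.7, 0.3]
opening: 0.0698
```

```bash
python3 pl.py 401 296.5 90 11.3 15
```

```text
t 17.3 p [391.7 302.1 119.4] yaw 12.2 F [ 0.4 -0.7  0.3] op 69.8 q [-1.02  0.33  0.28  2.08 -0.14  0.76 -0.44]
3 rows
3 2 10 0.1 0.3 0.3; 3 2 10 0.1 0.3 0.3; 3 2 10 0.1 0.3 0.3
```

Emit:
{"api": "servo_tool", "payload": {
  "commands": "4 3 5 0.2 0.4 0.5; 4 3 10 0.2 0.3 0.3; 0 0 8 0 0 0; 0 0 0 0 0 0; 0 0 0 0 0 0"
}}

```text
time: 17.8
tool_pos: [0.4016, 0.2914, 0.0924]
orientation: [0.996, 0.094, -0.001, 0.001]
contact_force: [-0.5, 0.5, 0.9]
opening: 0.0697
```

```bash
python3 pl.py 401 296.5 24 11.3 15;python3 -c "
from h import *
f=grab('top')
g=grab('side')
a=cv2.resize(f['img'][210:310,140:240],(400,400));b=cv2.resize(g['img'][90:210,210:330],(400,400))
cv2.imwrite('pics/p8.png',cv2.convertScaleAbs(np.hstack([a,b])[:,:,::-1],alpha=1.4))"
```

```text
t 17.8 p [401.6 291.4  92.4] yaw 10.8 F [-0.5  0.5  0.9] op 69.7 q [-0.99  0.37  0.28  2.1  -0.16  0.69 -0.41]
5 rows
0 -1 14 0 0 -0.1; 0 -1 14 0 0 -0.1; 0 -1 14 0 0 -0.1; 0 -1 14 0 0 -0.1; 0 -1 14 0 0 -0.1
```

View pics/p8.png

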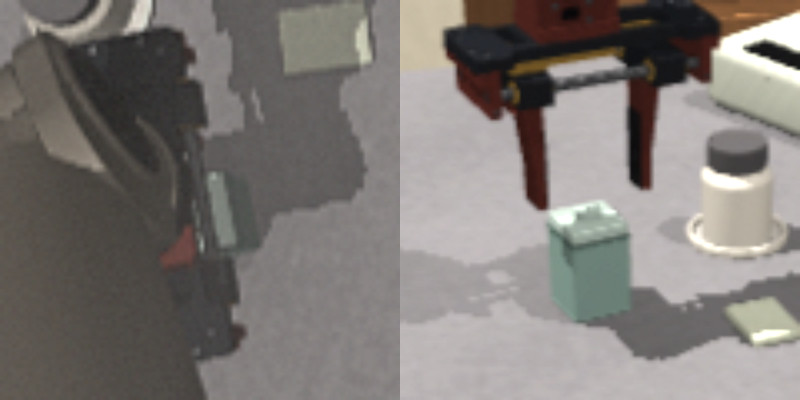

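Emit:
{"api": "servo_tool", "payload": {
  "commands": "0 -2 5 0 0 0; 0 -2 14 0 0 0; 0 0 15 0 0 0; 0 0 15 0 0 0; 0 0 0 0 0 0"
}}

```text
time: 18.4
tool_pos: [0.4015, 0.2986, 0.0431]
orientation: [0.995, 0.096, 0.0, -0.001]
contact_force: [0.5, 0.1, -0.9]
opening: 0.0699
```

```bash
python3 pl.py 401 296.5 24 11.3 15
```

```text
t 18.4 p [401.5 298.6  43.1] yaw 11.0 F [ 0.5  0.1 -0.9] op 69.9 q [-0.96  0.46  0.24  2.12 -0.2   0.57 -0.38]
2 rows
-0 1 10 -0 -0 -0.2; -0 1 10 -0 -0 -0.2
```

Emit:
{"api": "servo_tool", "payload": {
  "commands": "0 1 9 0 0 0; 0 1 8 0 0 0; 0 0 0 0 0 0"
}}

```text
time: 18.7
tool_pos: [0.4024, 0.2975, 0.0259]
orientation: [0.995, 0.096, 0.001, -0.001]
contact_force: [0.4, 0.5, 0.5]
opening: 0.07
```

Emit:
{"api": "servo_tool", "payload": {
  "commands": "0 0 0 0 0 0; 0 0 0 0 0 0; 0 0 0 0 0 0; 0 0 0 0 0 0; 0 0 0 0 0 0",
  "gripper": 30,
  "grip_force": 30
}}

```text
time: 19.2
tool_pos: [0.4026, 0.2977, 0.0266]
orientation: [0.995, 0.096, 0.001, -0.002]
contact_force: [0.5, -0.2, -1.3]
opening: 0.0458
```

```bash
python3 pl.py 401 296.5 24 11.3 15
```

```text
t 19.2 p [402.6 297.7  26.6] yaw 11.0 F [ 0.5 -0.2 -1.3] op 45.8 q [-0.95  0.49  0.23  2.13 -0.22  0.54 -0.36]
1 rows
-2 1 3 -0.2 -0.2 -0.3
```

Emit:
{"api": "servo_tool", "payload": {
  "commands": "0 0 -15 0 0 0; 0 0 -30 0 0 0; 0 0 -30 0 0 0; 0 0 0 0 0 0"
}}

```text
time: 19.6
tool_pos: [0.4012, 0.2961, 0.1025]
orientation: [0.995, 0.096, -0.0, -0.0]
contact_force: [0.3, 0.3, -1.6]
opening: 0.0458
```

```bash
python3 pl.py 630 145 95 54.8 30
```

```text
t 19.6 p [401.2 296.1 102.5] yaw 11.0 F [ 0.3  0.3 -1.6] op 45.8 q [-1.    0.36  0.29  2.09 -0.16  0.71 -0.42]
10 rows
20 19 1 -0 0 -4.4; 18 21 1 -0 0 -4.4; 16 22 1 -0 0 -4.4; 15 23 1 -0 0 -4.4; 13 24 1 -0 0 -4.4
11 25 1 -0 0 -4.4; 9 26 1 -0 0 -4.4; 7 26 1 -0 0 -4.4; 5 27 1 -0 0 -4.4; 3 27 1 -0 0 -4.4
```

Emit:
{"api": "servo_tool", "payload": {
  "commands": "20 19 1 0 0 -4.4; 18 21 1 0 0 -4.4; 16 22 1 0 0 -4.4; 15 23 1 0 0 -4.4; 13 24 1 0 0 -4.4"
}}

```text
time: 20.1
tool_pos: [0.5138, 0.2229, 0.0927]
orientation: [0.955, 0.296, -0.003, -0.001]
contact_force: [0.0, 1.8, -2.5]
opening: 0.0456
```

```bash
python3 pl.py 630 145 95 54.8 28
```

```text
t 20.1 p [513.8 222.9  92.7] yaw 34.4 F [ 0.   1.8 -2.5] op 45.6 q [-0.68  0.46  0.2   1.95 -0.14  0.75  0.21]
5 rows
10 26 -1 -0.1 0 -4.1; 8 27 -1 -0.1 0 -4.1; 7 27 -1 -0.1 0 -4.1; 5 28 -1 -0.1 0 -4.1; 3 28 -0 -0.1 0 -4.1
```

Emit:
{"api": "servo_tool", "payload": {
  "commands": "10 26 -1 0 0 -4.1; 8 27 -1 0 0 -4.1; 7 27 -1 0 0 -4.1; 4 20 -1 0 0 -3; 0 0 0 0 0 0"
}}

```text
time: 20.6
tool_pos: [0.6031, 0.1577, 0.0878]
orientation: [0.905, 0.424, -0.007, -0.001]
contact_force: [-0.1, -0.3, -1.7]
opening: 0.0458
```

Emit:
{"api": "servo_tool", "payload": {
  "commands": "0 0 0 0 0 0; 0 0 0 0 0 0"
}}

```text
time: 20.8
tool_pos: [0.6008, 0.1578, 0.0852]
orientation: [0.906, 0.424, -0.009, -0.002]
contact_force: [-0.4, 0.2, -2.4]
opening: 0.046
```

```bash
python3 pl.py 630 145 60 54.8 15
```

```text
t 20.8 p [600.8 157.8  85.2] yaw 50.1 F [-0.4  0.2 -2.4] op 46.0 q [-0.46  0.56  0.14  1.79 -0.11  0.82  0.61]
3 rows
3 10 8 -0.2 0.3 -1.6; 3 10 8 -0.2 0.3 -1.6; 2 10 8 -0.2 0.3 -1.6
```

Emit:
{"api": "servo_tool", "payload": {
  "commands": "3 11 5 -0.2 0.3 -1.8; 3 11 5 -0.2 0.3 -1.8; 3 10 5 -0.2 0.3 -1.5; 0 0 0 0 0 0; 0 0 0 0 0 0"
}}

```text
time: 21.3
tool_pos: [0.6255, 0.1515, 0.0674]
orientation: [0.884, 0.467, -0.002, -0.003]
contact_force: [0.3, -0.2, -2.5]
opening: 0.0459
```

```bash
python3 pl.py 630 145 40 54.8 15
```

```text
t 21.3 p [625.5 151.5  67.4] yaw 55.7 F [ 0.3 -0.2 -2.5] op 45.9 q [-0.41  0.6   0.11  1.76 -0.1   0.79  0.72]
2 rows
-1 4 14 -0.2 0 0.5; -1 4 14 -0.2 0 0.5
```

Emit:
{"api": "servo_tool", "payload": {
  "commands": "-1 4 8 0 0 0.5; -1 4 8 0 0 0.5; 0 0 8 0 0 0; 0 0 0 0 0 0; 0 0 0 0 0 0"
}}

```text
time: 21.8
tool_pos: [0.6289, 0.147, 0.0411]
orientation: [0.888, 0.459, -0.003, -0.004]
contact_force: [0.1, -0.2, -2.3]
opening: 0.0456
```

```bash
python3 pl.py 630 145 29 54.8 15;python3 -c "
from h import *
f=grab('top')
g=grab('side')
a=cv2.resize(f['img'][120:220,200:300],(400,400));b=cv2.resize(g['img'][110:230,310:430],(400,400))
cv2.imwrite('pics/p9.png',cv2.convertScaleAbs(np.hstack([a,b])[:,:,::-1],alpha=1.4))"
```

```text
t 21.8 p [628.9 147.   41.1] yaw 54.7 F [ 0.1 -0.2 -2.3] op 45.6 q [-0.4   0.64  0.11  1.76 -0.11  0.75  0.72]
1 rows
-1 2 12 -0.5 0.1 -0.1
```

View pics/p9.png

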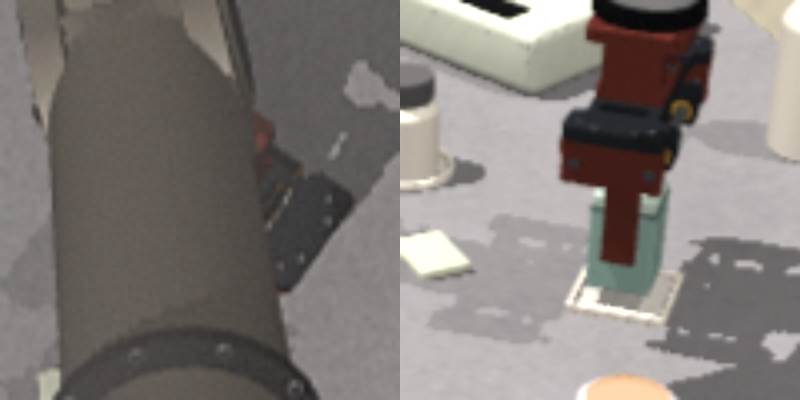

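Aligned with the square rest. Lowering.

Emit:
{"api": "servo_tool", "payload": {
  "commands": "-0.5 1 4 -0.3 0 0; -0.5 1 4 -0.2 0 0; 0 0 2 0 0 0; 0 0 0 0 0 0"
}}

```text
time: 22.3
tool_pos: [0.6305, 0.1452, 0.0312]
orientation: [0.888, 0.46, 0.0, 0.0]
contact_force: [0.2, 0.2, -2.8]
opening: 0.0457
```

Emit:
{"api": "servo_tool", "payload": {
  "commands": "0 0 1 0 0 0; 0 0 1 0 0 0; 0 0 1 0 0 0"
}}

```text
time: 22.6
tool_pos: [0.6307, 0.1452, 0.0286]
orientation: [0.888, 0.46, 0.0, 0.0]
contact_force: [-2.8, -1.0, 9.5]
opening: 0.0459
```

Contact at the expected height. Releasing.

Emit:
{"api": "servo_tool", "payload": {
  "commands": "0 0 -0.3 0 0 0; 0 0 0 0 0 0"
}}

```text
time: 22.8
tool_pos: [0.631, 0.1453, 0.0291]
orientation: [0.888, 0.459, 0.001, 0.0]
contact_force: [0.1, -0.5, -2.2]
opening: 0.0458
```

Emit:
{"api": "servo_tool", "payload": {
  "commands": "0 0 0 0 0 0; 0 0 0 0 0 0; 0 0 0 0 0 0; 0 0 -5 0 0 0; 0 0 -15 0 0 0",
  "gripper": 72
}}

```text
time: 23.3
tool_pos: [0.6306, 0.1452, 0.0492]
orientation: [0.888, 0.46, 0.0, 0.0]
contact_force: [-0.5, -0.4, 0.3]
opening: 0.072
```

Emit:
{"api": "servo_tool", "payload": {
  "commands": "0 0 -40 0 0 0; 0 0 -40 0 0 0; 0 0 -30 0 0 0; 0 0 0 0 0 0"
}}

```text
time: 23.7
tool_pos: [0.632, 0.1453, 0.1694]
orientation: [0.888, 0.459, 0.003, 0.001]
contact_force: [0.2, -0.5, 0.2]
opening: 0.0717
```

```bash
python3 - <<'E'
from h import *
f=dict(np.load('top0.npz'));im=f['img'];u,v,r=428,273,28
sub=cv2.resize(im[v-r:v+r,u-r:u+r],None,fx=10,fy=10,interpolation=cv2.INTER_CUBIC)
cv2.imwrite('pics/bx.png',cv2.convertScaleAbs(sub[:,:,::-1],alpha=1.8))
g=grab('side');b=cv2.resize(g['img'][110:230,310:430],(400,400));cv2.imwrite('pics/p10.png',b[:,:,::-1])
E
python3 pl.py 375 -273 140 -64.7 45
```

```text
t 23.75 p [631.1 145.1 167.5] yaw 54.7 F [ 0.6  0.5 -0.3] op 72.0 q [-0.43  0.48  0.14  1.69 -0.08  0.97  0.7 ]
11 rows
-44 3 2 0 -0 -5.5; -45 -1 2 0 -0 -5.5; -44 -6 2 0 -0 -5.5; -43 -10 2 0 -0 -5.5; -42 -14 2 0 -0 -5.5
-41 -18 2 0 -0 -5.5; -39 -22 2 0 -0 -5.5; -37 -25 2 0 -0 -5.5; -34 -29 2 0 -0 -5.5; -31 -32 2 0 -0 -5.5
-28 -35 2 0 -0 -5.5
```

View pics/bx.png

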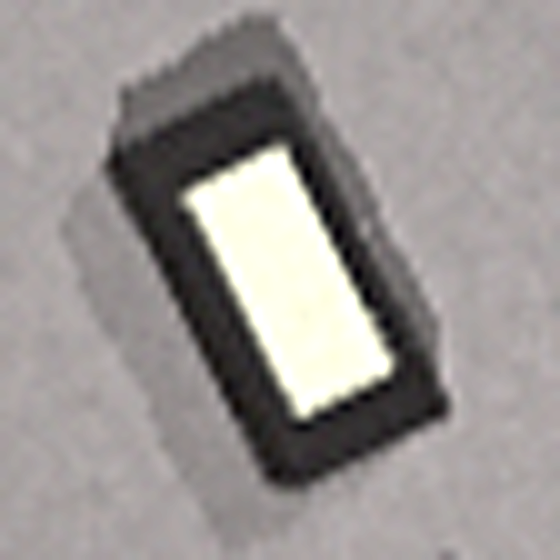

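View pics/p10.png

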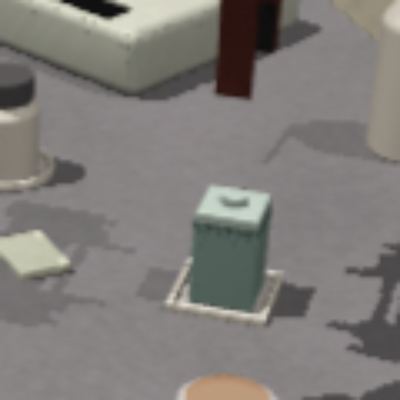

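```bash
sed -i 's/^d=(yaw-cur+90).*/d=(yaw-cur+180)%360-180/' pl.py; python3 pl.py 375 -273 140 -64.5 42
```

```text
Traceback (most recent call last):
  File "pl.py", line 8, in <module>
    c,sn=np.cos(yt),np.sin(yt); Rt=Ro.from_matrix(np.array([[c,sn,0],[sn,-c,0],[0,0,-1]]))
                ^^
NameError: name 'yt' is not defined. Did you mean: 'y'?
```

```bash
sed -i 's/^d=(yaw-cur+180).*/d=(yaw-cur+180)%360-180; yt=np.radians(cur+d)/' pl.py; python3 pl.py 375 -273 140 -64.5 42
```

```text
t 23.75 p [631.1 145.1 167.5] yaw 54.7 F [ 0.6  0.5 -0.3] op 72.0 q [-0.43  0.48  0.14  1.69 -0.08  0.97  0.7 ]
15 rows
-33 2 2 -0 -0 7.9; -32 7 2 -0 -0 7.9; -31 11 2 -0 -0 7.9; -29 15 2 -0 -0 7.9; -27 19 2 -0 -0 7.9
-24 23 2 -0 -0 7.9; -20 26 2 -0 -0 7.9; -17 28 2 -0 -0 7.9; -13 30 2 -0 -0 7.9; -8 32 2 -0 -0 7.9
-4 32 2 -0 -0 7.9; 1 33 2 -0 -0 7.9; 5 32 2 -0 -0 7.9; 10 31 2 -0 -0 7.9; 14 30 2 -0 -0 7.9
```

Emit:
{"api": "servo_tool", "payload": {
  "commands": "-33 2 2 0 0 7.9; -32 7 2 0 0 7.9; -31 11 2 0 0 7.9; -29 15 2 0 0 7.9; -27 19 2 0 0 7.9",
  "gripper": 62
}}

```text
time: 24.25
tool_pos: [0.5408, 0.0068, 0.1552]
orientation: [0.992, 0.124, 0.001, -0.002]
contact_force: [-0.2, 0.5, 0.2]
opening: 0.0622
```

```bash
python3 pl.py 375 -273 140 -64.5 42
```

```text
t 24.25 p [540.8   6.8 155.2] yaw 14.2 F [-0.2  0.5  0.2] op 62.2 q [-0.39  0.34  0.33  1.96 -0.15  0.85  0.27]
10 rows
-23 23 1 -0 0 7.9; -20 26 1 -0 0 7.9; -16 28 1 -0 0 7.9; -12 30 1 -0 0 7.9; -8 32 1 -0 0 7.9
-3 32 1 -0 0 7.9; 1 33 1 -0 0 7.9; 6 32 1 -0 0 7.9; 10 31 1 -0 0 7.9; 14 29 2 -0 0 7.9
```

Emit:
{"api": "servo_tool", "payload": {
  "commands": "-23 23 1 0 0 7.9; -20 26 1 0 0 7.9; -16 28 1 0 0 7.9; -12 30 1 0 0 7.9; -8 32 1 0 0 7.9"
}}

```text
time: 24.75
tool_pos: [0.4467, -0.1363, 0.1469]
orientation: [0.973, -0.233, -0.003, -0.002]
contact_force: [0.8, 0.1, 0.3]
opening: 0.0618
```

```bash
python3 pl.py 375 -273 130 -64.5 42
```

```text
t 24.75 p [ 446.7 -136.3  146.9] yaw -26.9 F [0.8 0.1 0.3] op 61.8 q [-0.3   0.26  0.55  2.14 -0.19  0.8  -0.1 ]
5 rows
-0 31 3 0 0.1 7.5; 4 31 3 0 0.1 7.5; 8 30 3 0 0.1 7.5; 11 29 3 0 0.1 7.5; 15 27 3 0 0.1 7.5
```

Emit:
{"api": "servo_tool", "payload": {
  "commands": "0 31 2 0 0 7.5; 4 31 2 0 0 7.5; 8 30 2 0 0 7.5; 11 29 2 0 0 7.5; 10 18 2 0 0 5"
}}

```text
time: 25.25
tool_pos: [0.3706, -0.2683, 0.1348]
orientation: [0.85, -0.527, -0.006, -0.0]
contact_force: [-0.3, -0.3, 0.0]
opening: 0.062
```

Emit:
{"api": "servo_tool", "payload": {
  "commands": "0 0 0 0 0 0; 0 0 0 0 0 0"
}}

```text
time: 25.45
tool_pos: [0.3679, -0.2697, 0.134]
orientation: [0.848, -0.529, -0.007, 0.0]
contact_force: [-0.0, 0.1, -0.2]
opening: 0.0622
```

```bash
python3 pl.py 375 -273 90 -64.5 15
```

```text
t 25.45 p [ 367.9 -269.7  134. ] yaw -63.9 F [-0.   0.1 -0.2] op 62.2 q [-0.12  0.3   0.74  2.17 -0.29  0.78 -0.31]
3 rows
2 -2 15 0.2 0.2 0.2; 2 -2 15 0.2 0.2 0.2; 2 -2 15 0.2 0.2 0.2
```

Emit:
{"api": "servo_tool", "payload": {
  "commands": "3 -2 10 0.2 0.3 0.2; 3 -2 15 0.2 0.2 0.2; 0 0 15 0.1 0 0.2; 0 0 0 0 0 0; 0 0 0 0 0 0"
}}

```text
time: 25.95
tool_pos: [0.3777, -0.2681, 0.0904]
orientation: [0.849, -0.528, -0.001, -0.002]
contact_force: [0.6, -0.7, 0.5]
opening: 0.0623
```

```bash
python3 pl.py 375 -273 50 -64.5 15;python3 -c "
from h import *
f=grab('top')
g=grab('side')
a=cv2.resize(f['img'][210:330,360:480],(400,400));b=cv2.resize(g['img'][230:380,250:400],(400,400))
cv2.imwrite('pics/p11.png',cv2.convertScaleAbs(np.hstack([a,b])[:,:,::-1],alpha=1.4))"
```

```text
t 25.95 p [ 377.7 -268.1   90.4] yaw -63.7 F [ 0.6 -0.7  0.5] op 62.3 q [-0.06  0.39  0.67  2.2  -0.39  0.67 -0.23]
3 rows
1 2 13 -0.1 0.1 0.3; 1 2 13 -0.1 0.1 0.3; 1 2 13 -0.1 0.1 0.3
```

View pics/p11.png

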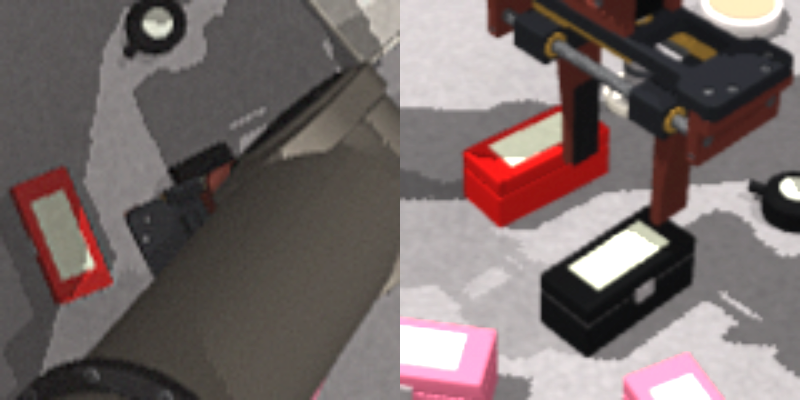

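Emit:
{"api": "servo_tool", "payload": {
  "commands": "1 3 5 0 0 0.5; 1 2 8 0 0 0.4; 0 0 12 0 0 0; 0 0 8 0 0 0; 0 0 0 0 0 0"
}}

```text
time: 26.55
tool_pos: [0.3749, -0.2726, 0.056]
orientation: [0.845, -0.535, 0.001, -0.003]
contact_force: [-0.1, -0.1, -0.0]
opening: 0.0619
```

```bash
python3 pl.py 375 -273 10 -64.5 13
```

```text
t 26.55 p [ 374.9 -272.6   56. ] yaw -64.7 F [-0.1 -0.1 -0. ] op 61.9 q [ 0.01  0.45  0.61  2.22 -0.47  0.6  -0.17]
4 rows
0 0 12 -0.1 0 -0; 0 0 12 -0.1 0 -0; 0 0 12 -0.1 0 -0; 0 0 12 -0.1 0 -0
```

Emit:
{"api": "servo_tool", "payload": {
  "commands": "0 0 12 -0.1 0 0; 0 0 12 -0.1 0 0; 0 0 12 -0.1 0 0; 0 0 6 0 0 0; 0 0 0 0 0 0"
}}

```text
time: 27.05
tool_pos: [0.3747, -0.2723, 0.0095]
orientation: [0.845, -0.535, -0.002, -0.0]
contact_force: [-0.9, -0.1, -0.1]
opening: 0.0623
```

```bash
python3 pl.py 375 -273 11 -64.5 13
```

```text
t 27.05 p [ 374.7 -272.3    9.5] yaw -64.7 F [-0.9 -0.1 -0.1] op 62.3 q [ 0.08  0.54  0.51  2.23 -0.55  0.5  -0.1 ]
1 rows
1 -0 -1 0.1 0.2 -0.2
```

Emit:
{"api": "servo_tool", "payload": {
  "commands": "0 0 -1.5 0.1 0.2 0; 0 0 0 0 0 0; 0 0 0 0 0 0; 0 0 0 0 0 0; 0 0 0 0 0 0",
  "gripper": 25,
  "grip_force": 30
}}

```text
time: 27.55
tool_pos: [0.375, -0.2726, 0.0117]
orientation: [0.845, -0.535, 0.001, -0.0]
contact_force: [0.6, -0.0, -1.7]
opening: 0.0419
```

```bash
python3 pl.py 375 -273 100 -64.5 25
```

```text
t 27.55 p [ 375.  -272.6   11.7] yaw -64.7 F [ 0.6 -0.  -1.7] op 41.9 q [ 0.08  0.53  0.52  2.23 -0.55  0.5  -0.1 ]
4 rows
0 0 -22 -0 -0 -0; 0 0 -22 -0 -0 -0; 0 0 -22 -0 -0 -0; 0 0 -22 -0 -0 -0
```

Emit:
{"api": "servo_tool", "payload": {
  "commands": "0 0 -15 0 0 0; 0 0 -30 0 0 0; 0 0 -30 0 0 0; 0 0 0 0 0 0"
}}

```text
time: 27.95
tool_pos: [0.3737, -0.2719, 0.0884]
orientation: [0.845, -0.535, -0.0, 0.0]
contact_force: [1.1, -1.2, -2.7]
opening: 0.0419
```

```bash
python3 pl.py 546 -372 85 -51.7 28
```

```text
t 27.95 p [ 373.7 -271.9   88.4] yaw -64.7 F [ 1.1 -1.2 -2.7] op 41.9 q [-0.06  0.39  0.68  2.2  -0.4   0.67 -0.23]
8 rows
21 -14 0 0 0 -1.6; 21 -14 0 0 0 -1.6; 21 -13 0 0 0 -1.6; 22 -12 0 0 0 -1.6; 22 -12 0 0 0 -1.6
22 -11 0 0 0 -1.6; 23 -10 0 0 0 -1.6; 23 -10 0 0 0 -1.6
```

Emit:
{"api": "servo_tool", "payload": {
  "commands": "21 -14 0 0 0 -1.6; 21 -14 0 0 0 -1.6; 21 -13 0 0 0 -1.6; 22 -12 0 0 0 -1.6; 22 -12 0 0 0 -1.6"
}}

```text
time: 28.45
tool_pos: [0.4815, -0.3317, 0.0836]
orientation: [0.882, -0.472, -0.004, -0.002]
contact_force: [0.1, -0.2, -1.0]
opening: 0.0418
```

```bash
python3 pl.py 546 -372 85 -51.7 25
```

```text
t 28.45 p [ 481.5 -331.7   83.6] yaw -56.3 F [ 0.1 -0.2 -1. ] op 41.8 q [ 0.06  0.57  0.59  1.91 -0.44  0.8  -0.09]
4 rows
17 -8 -0 -0 0.1 -1.2; 17 -7 -0 -0 0.1 -1.2; 18 -7 -0 -0 0.1 -1.2; 18 -7 -0 -0 0.1 -1.2
```

Emit:
{"api": "servo_tool", "payload": {
  "commands": "17 -8 0 0 0.1 -1.2; 17 -7 0 0 0.1 -1.2; 16 -7 0 0 0.1 -1; 10 -4 0 0 0 -0.8; 0 0 0 0 0 0"
}}

```text
time: 28.95
tool_pos: [0.5402, -0.3651, 0.0753]
orientation: [0.9, -0.436, -0.004, -0.003]
contact_force: [-0.1, -0.1, -1.9]
opening: 0.042
```

Emit:
{"api": "servo_tool", "payload": {
  "commands": "0 0 0 0 0 0; 0 0 0 0 0 0"
}}

```text
time: 29.15
tool_pos: [0.5384, -0.3641, 0.0738]
orientation: [0.9, -0.437, -0.006, -0.003]
contact_force: [-0.2, 0.4, -1.8]
opening: 0.0418
```

```bash
python3 pl.py 546 -372 60 -51.7 15
```

```text
t 29.15 p [ 538.4 -364.1   73.8] yaw -51.8 F [-0.2  0.4 -1.8] op 41.8 q [ 0.12  0.67  0.55  1.75 -0.44  0.86 -0.03]
2 rows
6 -1 7 0 0.4 -0.1; 6 -1 7 0 0.4 -0.1
```

Emit:
{"api": "servo_tool", "payload": {
  "commands": "6 -1 7 0 0.4 0; 6 -1 8 0 0.4 0; 0 0 10 0 0 0; 0 0 0 0 0 0; 0 0 0 0 0 0"
}}

```text
time: 29.65
tool_pos: [0.5464, -0.3717, 0.046]
orientation: [0.899, -0.437, 0.0, 0.0]
contact_force: [-0.5, 0.3, -1.1]
opening: 0.0418
```

```bash
python3 pl.py 546 -372 25 -51.7 15;python3 -c "
from h import *
f=grab('top')
g=grab('side')
a=cv2.resize(f['img'][150:270,400:520],(400,400));b=cv2.resize(g['img'][280:430,380:530],(400,400))
cv2.imwrite('pics/p12.png',cv2.convertScaleAbs(np.hstack([a,b])[:,:,::-1],alpha=1.4))"
```

```text
t 29.65 p [ 546.4 -371.7   46. ] yaw -51.8 F [-0.5  0.3 -1.1] op 41.8 q [ 0.14  0.71  0.52  1.75 -0.47  0.81 -0.02]
2 rows
-0 0 10 0 -0 -0.1; -0 0 10 0 -0 -0.1
```

View pics/p12.png

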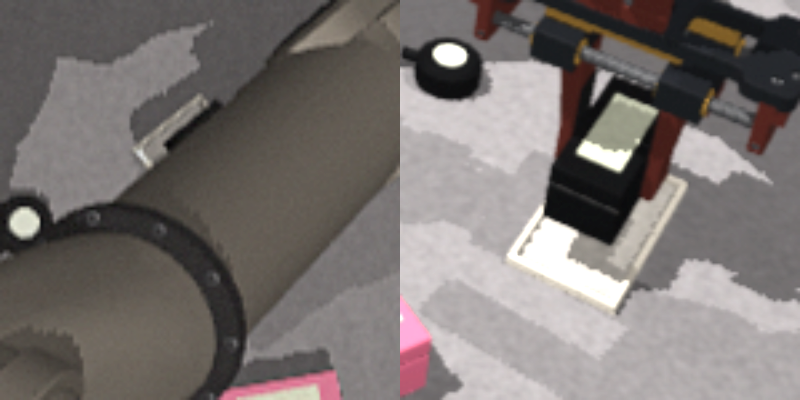

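Emit:
{"api": "servo_tool", "payload": {
  "commands": "0 0 9 0 0 0; 0 0 9 0 0 0; 0 0 7 0 0 0; 0 0 0 0 0 0"
}}

```text
time: 30.15
tool_pos: [0.5467, -0.3715, 0.0195]
orientation: [0.899, -0.437, 0.001, -0.0]
contact_force: [-0.1, -0.5, -2.2]
opening: 0.0417
```

```bash
python3 pl.py 546 -372 14 -51.7 15;python3 -c "
from h import *
g=grab('side')
b=cv2.resize(g['img'][290:410,400:520],(500,500))
cv2.imwrite('pics/p13.png',cv2.convertScaleAbs(b[:,:,::-1],alpha=1.2))"
```

```text
t 30.15 p [ 546.7 -371.5   19.5] yaw -51.8 F [-0.1 -0.5 -2.2] op 41.7 q [ 0.16  0.75  0.5   1.75 -0.49  0.77  0.  ]
1 rows
-0 1 6 -0 -0.1 -0.1
```

View pics/p13.png

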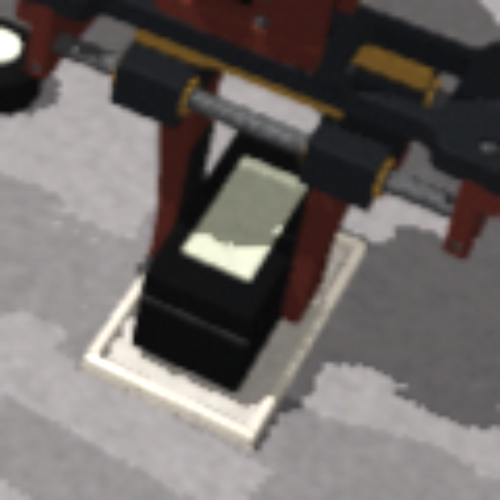

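Emit:
{"api": "servo_tool", "payload": {
  "commands": "0 0 2 0 0 0; 0 0 2 0 0 0; 0 0 1 0 0 0; 0 0 1 0 0 0"
}}

```text
time: 30.6
tool_pos: [0.5473, -0.3722, 0.0141]
orientation: [0.899, -0.437, 0.001, 0.0]
contact_force: [0.4, 0.0, -2.1]
opening: 0.0421
```

Emit:
{"api": "servo_tool", "payload": {
  "commands": "0 0 1 0 0 0; 0 0 1 0 0 0; 0 0 1 0 0 0"
}}

```text
time: 30.9
tool_pos: [0.5475, -0.3723, 0.0134]
orientation: [0.899, -0.437, 0.001, -0.001]
contact_force: [-2.8, 1.5, 5.5]
opening: 0.0419
```

Emit:
{"api": "servo_tool", "payload": {
  "commands": "0 0 0 0 0 0; 0 0 0 0 0 0; 0 0 0 0 0 0; 0 0 -5 0 0 0; 0 0 -15 0 0 0",
  "gripper": 62
}}

```text
time: 31.4
tool_pos: [0.5472, -0.3722, 0.0336]
orientation: [0.899, -0.437, 0.001, -0.001]
contact_force: [-0.1, -0.1, -0.8]
opening: 0.0622
```

Emit:
{"api": "servo_tool", "payload": {
  "commands": "0 0 -40 0 0 0; 0 0 -40 0 0 0; 0 0 -40 0 0 0; 0 0 0 0 0 0"
}}

```text
time: 31.8
tool_pos: [0.5472, -0.3737, 0.1632]
orientation: [0.899, -0.438, 0.003, -0.0]
contact_force: [-0.1, -0.2, 0.7]
opening: 0.062
```

Emit:
{"api": "servo_tool", "payload": {
  "commands": "-30 -30 -5 0 0 0; -30 -30 -5 0 0 0; -30 -30 -5 0 0 0; -30 -30 -5 0 0 0; 0 0 0 0 0 0"
}}

```text
time: 32.3
tool_pos: [0.568, -0.2022, 0.1875]
orientation: [0.898, -0.44, 0.006, -0.0]
contact_force: [0.7, 1.0, 0.3]
opening: 0.0618
```

```bash
python3 -c "
from h import *
print(ctrl.sense()['tool_pos'])
for n in('top','side'):
    f=grab(n,n+'f.png');np.savez(n+'f.npz',**f)"
```

```text
[ 0.56803435 -0.20221321  0.18752565]
```

View pics/topf.png

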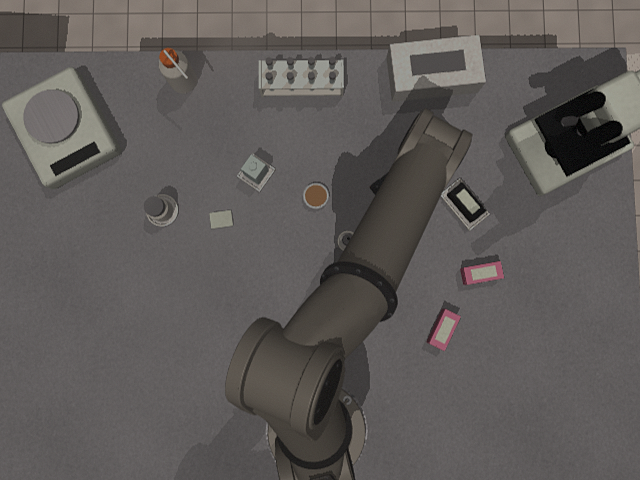

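View pics/sidef.png

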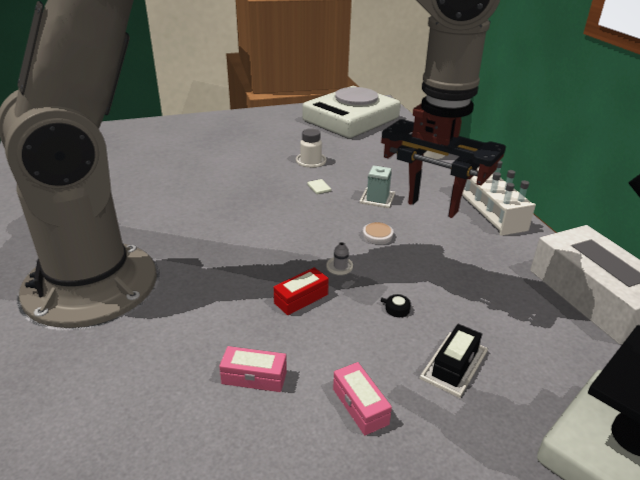

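```bash
python3 - <<'E'
from h import *
T=dict(np.load('topf.npz'));S=dict(np.load('sidef.npz'))
def rect(c,a,w,h,z):
    a=np.radians(a);R=np.array([[np.cos(a),-np.sin(a)],[np.sin(a),np.cos(a)]])
    return np.c_[(np.array([[1,1],[-1,1],[-1,-1],[1,-1]])*[w/2,h/2])@R.T+c,np.full(4,z)]/1000
def circ(c,d,z):
    t=np.linspace(0,2*np.pi,40);return np.c_[c[0]+d/2*np.cos(t),c[1]+d/2*np.sin(t),0*t+z]/1000
G=[(circ((536,377),72,7),circ((537,378),56,2),circ((537,378),47,82)),(circ((456,-81),44,7),circ((458,-81),28,2),circ((458,-81),12,54)),
 (rect((630,145),54.8,62,62,7),rect((630.5,145),54.8,46,46,2),rect((630.5,145),54.8,44,44,74)),(rect((546,-372),38.3,108,58,7),rect((547,-372),38.3,92,42,2),rect((547,-372),38.3,92,42,42))]
out=[]
for f,r in((T,26),(S,34)):
    row=[]
    for g in G:
        c=proj(f,np.vstack(g)).mean(0).round().astype(int);k=200/(2*r)
        im=cv2.resize(f['img'][c[1]-r:c[1]+r,c[0]-r:c[0]+r],(200,200),interpolation=cv2.INTER_CUBIC);im=cv2.convertScaleAbs(im,alpha=1.3);raw=im.copy()
        for P,col in zip(g,((0,255,0),(255,0,0),(255,255,0))):
            cv2.polylines(im,[np.round((proj(f,P)-c+r+.5)*k).astype(int)],True,col,1)
        row.append(np.vstack([raw,im]))
    out.append(np.hstack(row))
for n,o in zip('ts',out): cv2.imwrite('pics/fin_%s.png'%n,o[:,:,::-1])
E
```

```text
(no output)
```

View pics/fin_t.png

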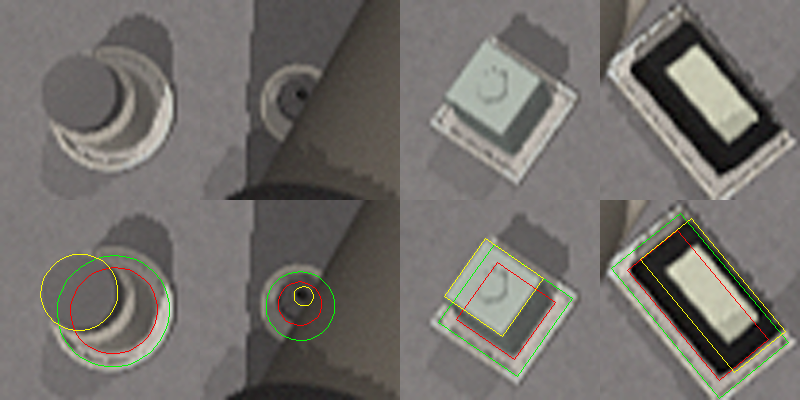

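View pics/fin_s.png

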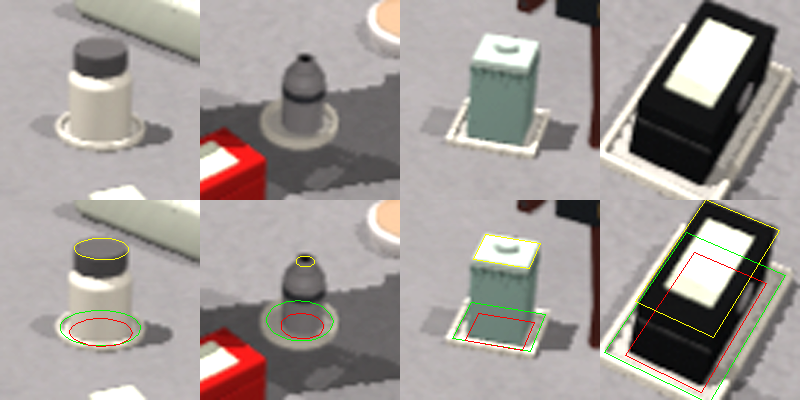

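```bash
python3 -c "
from h import *
s=ctrl.sense();print(s['time'],s['contact_force']);print(ctrl.sign_off())"
```

```text
32.4 [-0.24655069 -0.50334364 -0.54291212]
the job is handed in; nothing more can be done
None
```

All four items are in their matching rests, placed in the order listed: jar, objective, staining jar, then slide box. I handed the job in at 32.4 s with the gripper clear of everything. The red and pink boxes, the card, the dish and the black loupe-like item were left alone.

- **Final camera check:** the top and side views show each item upright inside its rim. In the top view the arm partly hid the objective, so the side view is the main evidence for that one.
- **Seating height:** each item touched down 1.4 to 2 mm above its pick-up height. That matches the 2 mm floor of the rests, so none is sitting on a rim.
- **Forces:** the highest reading I saw was about 26 N, when the objective was set down.
- **Overlay mismatch:** I projected the expected outlines onto the final pictures, and they sat a pixel or two off the real objects. That is roughly the stated calibration error plus rounding in my drawing, and is well below the 8 mm clearance in each rest.

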